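# Turn the backwards drawers and stack the carver's boxes

## Task

The trays of these little carving boxes were put in backwards, with the pull block inside, so the boxes will not close. Slide each tray out, turn it round and slide it fully home in its own sleeve with the pull block outside, then stack all the boxes upright in one square, neat column on the middle of the plywood board, lined up with it and with every mouth at the board's end nearest the robot. One sleeve may be empty: stack it too, just as it is; and do not knock over the pale carved figure standing behind them.

Things in the scene. Friction and masses are not known exactly. Their poses are not given: they have to be found in the camera images.
- board: fixed plywood stacking board flat on the bench, 140 (x) x 100 (y) x 12 mm thick; origin at the centre of its underside, x along its length; its -x end points roughly to the robot
- sleeve0: loose wooden sleeve of box 0, 108 (x) x 67 (y) x 49 (z) mm, 0.3 kg; open only at its mouth, the -x end, which faces roughly the robot at the start. Back wall (+x) and side walls 6 mm, floor and top 5 mm: hollow 55 wide, 39 high, 102 deep, its floor 5 mm above the underside. Origin: centre of the underside
- drawer0: loose open tray of box 0, 0.16 kg: body 100 (x) x 49 (y) x 32 (z) mm; a pull block 36 long, 18 wide, 7 to 27 mm above the underside stands out of its -x end. Origin: centre of the body's underside. At the start it is backwards in sleeve0, block against the back wall, plain end 34 to 38 mm out of the mouth. Home: axes along the sleeve's, origin at x = -2 mm, z = 5 mm in its frame
- mouth0 (a point): middle of the open mouth of sleeve0, at (-54, 0, 24.5) mm in its frame
- sleeve1: loose wooden sleeve of box 1, 108 (x) x 67 (y) x 49 (z) mm, 0.3 kg; open only at its mouth, the -x end, which faces roughly the robot at the start. Back wall (+x) and side walls 6 mm, floor and top 5 mm: hollow 55 wide, 39 high, 102 deep, its floor 5 mm above the underside. Origin: centre of the underside
- drawer1: loose open tray of box 1, 0.16 kg: body 100 (x) x 49 (y) x 32 (z) mm; a pull block 36 long, 18 wide, 7 to 27 mm above the underside stands out of its -x end. Origin: centre of the body's underside. At the start it is backwards in sleeve1, block against the back wall, plain end 34 to 38 mm out of the mouth. Home: axes along the sleeve's, origin at x = -2 mm, z = 5 mm in its frame
- mouth1 (a point): middle of the open mouth of sleeve1, at (-54, 0, 24.5) mm in its frame
- sleeve2: loose wooden sleeve of box 2, 108 (x) x 67 (y) x 49 (z) mm, 0.3 kg; open only at its mouth, the -x end, which faces roughly the robot at the start. Back wall (+x) and side walls 6 mm, floor and top 5 mm: hollow 55 wide, 39 high, 102 deep, its floor 5 mm above the underside. Origin: centre of the underside
- drawer2: loose open tray of box 2, 0.16 kg: body 100 (x) x 49 (y) x 32 (z) mm; a pull block 36 long, 18 wide, 7 to 27 mm above the underside stands out of its -x end. Origin: centre of the body's underside. At the start it is backwards in sleeve2, block against the back wall, plain end 34 to 38 mm out of the mouth. Home: axes along the sleeve's, origin at x = -2 mm, z = 5 mm in its frame
- mouth2 (a point): middle of the open mouth of sleeve2, at (-54, 0, 24.5) mm in its frame
- figure_a: standing pale carved figure, a bystander, 137 mm tall, foot 72 mm across; origin at the centre of its underside, z up
Things that resemble listed ones, but are neither listed nor needed, are in the scene too. Leave any green or pink look-alike of the drawer1 alone.

How it is judged:
At the end, for the whole second after the job is handed in: every tray present is upright in its own sleeve, block outside, within 6 mm of home; all three sleeves stand upright at rest in one column: each within 18 mm of the board's centre, 12 mm of each other, 8 degrees of its direction, mouths at its -x end (x of drawer0 in the frame of sleeve0 between -0.008 and 0.006 m and y of drawer0 in the frame of sleeve0 between -0.008 and 0.008 m and z of drawer0 in the frame of sleeve0 between 0 and 0.014 m and angle between each of drawer0, drawer1, drawer2's own z axis and vertical below 0.15 rad and horizontal distance between each of sleeve0, sleeve1, sleeve2 and board below 0.018 m and angle between the x axis of each of sleeve0, sleeve1, sleeve2 and the x axis of board, either way round below 0.14 rad and angle between each of sleeve0, sleeve1, sleeve2's own z axis and vertical below 0.1 rad and x of each of mouth0, mouth1, mouth2 in the frame of board below -0.03 m and height (world z) of each of sleeve0, sleeve1, sleeve2 above 0.008 m and linear speed of each of sleeve0, drawer0, sleeve1, drawer1, sleeve2, drawer2 below 0.02 m/s and x of drawer1 in the frame of sleeve1 between -0.008 and 0.006 m and y of drawer1 in the frame of sleeve1 between -0.008 and 0.008 m and z of drawer1 in the frame of sleeve1 between 0 and 0.014 m and x of drawer2 in the frame of sleeve2 between -0.008 and 0.006 m and y of drawer2 in the frame of sleeve2 between -0.008 and 0.008 m and z of drawer2 in the frame of sleeve2 between 0 and 0.014 m and horizontal distance between sleeve0 and sleeve1 below 0.012 m and horizontal distance between each of sleeve0, sleeve1 and sleeve2 below 0.012 m); the robot touches nothing.
It fails at once if the pale carved figure is knocked over (angle between figure_a's own z axis and vertical above 0.6 rad).
Of drawer0, drawer1, drawer2 only 2 to 3 are there at a start; the rules pass over those that are not, and their reading is None.
At some moment in a run one of sleeve0, sleeve1, sleeve2 may be knocked a few centimetres aside while the robot is not near it.
It also fails if it takes over 210 s, if anything falls off the work surface, if the arm or the gripper's body presses on something with over 40 N, if the wrist force passes 120 N, or if a joint passes its speed limit or range.

## Robot

A 6-joint arm with a two-finger parallel gripper is mounted at the origin on the work surface. World frame = base frame: x ahead of the robot, y to its left, z up, the work surface at z = 0. Lengths are in m, angles in rad, forces in N, time in s.
With the tool pointing down it reaches from about 0.35 to 0.975 m from the base axis. Payload 4.9 kg.
Tool frame: the origin (TCP) lies on the front face of the gripper's body, between the roots of the fingers; the fingertips stand ctrl.finger_overhang ahead of it and the grasp point (between the pads) lies 54 mm ahead of it (ctrl.finger_overhang is the distance from the TCP to the fingertips, in m); z points along the fingers, y is the line along which they close (so a half turn about z gives the same grasp; the last joint's range is limited). The gripper opens to 85 mm and grips with 20 to 120 N. Pads are 22 mm wide; open, the fingers measure 114 mm over their backs; the gripper's body (76 mm by 85 mm) begins 54 mm behind the grasp point. The pads swing forward as they close: fully open they stand 13 mm farther back than shut.
Start: joints at [1.056, 0.053, 1.613, -0, 1.476, -0.119], TCP at [0.241, 0.577, 0.304] pointing down, gripper open.
Joint ranges: [-3.01, 3.01], [-1.01, 2.22], [0.06, 2.58], [-1.02, 4.17], [0.09, 2.62], [-3.14, 3.14]. Speed limits (rad/s): [2.57, 2.57, 3.14, 3.14, 3.14, 3.14].

## Interface

Orientations are given as a rotation vector (axis times angle).
In Python, from station import ctrl, vision gives the robot as it stands. The module is installed in compiled form; this text tells all that it offers.
- The arm moves only by the tool drive_tool, never from a script. Its argument "rows" is a list of rows, each a list of 2 entries, a list of its own where there are three numbers: the shift along the tool's x, y, z in m, then the turn about the tool's z in rad. A call has 1 to 10 rows; each row shifts and turns the commanded pose from where the row before left it, along the tool's axes as they then stand; what a row does not reach is not made up. A row lasts 1/10 s, in which the tool goes at most 50 mm and 8.59 degrees, less where a joint would pass 70% of its speed; a pose out of reach is approached as far as the arm can. A call with a gripper value outside its range is refused whole. "jaw" is the closure, from 0 (fully open) to 1 (shut), set as the call begins (left out, the last holds). The fingers move at their own pace and stop on an object; "grip_force" is the grip in N (left out, the last holds). Time passes only in rows, so rows that do not move let the fingers close. It gives the time, the measured TCP pose, the force, the opening and the grip force at its end, in the units of the state.
- ctrl.get_obs(): the state, without advancing time (a new reading comes with each control period).
- vision.get_image(name): name is "scene" or "top" or "wrist"; returns a dict with "image" (480x640x3 uint8, blue, green, red), "vertical_fov" (degrees; the focal length in pixels is half the picture's height over the tangent of half this angle, whatever the lens; pixels are square), "cx", "cy" (the principal point, pixels), "dist_coeffs" ([k1, k2, p1, p2, k3] as OpenCV has them; the pictures are not rectified), "R" (3x3) and "t" (3): a world point X has camera coordinates R X + t. Camera axes: x right, y down, z forward; pixel columns grow to the right and rows downward; lengths in m; the calibration is good to about 2 mm. A picture is of the moment at which its call begins. There is no depth.
- ctrl.finish_job(): hands the job in; it is judged then, once.
The state is a dict: "t": time; "q": joint angles; "dq": joint speeds; "effort": joint torques, N m; "tool_pos": TCP position; "tool_rot": TCP orientation; "contact_force": force on the tool from outside, world axes, zero at the start; "wrist_torque": the same for the moment, N m; "opening": finger opening in m; "grip_force": force on a finger pad.
Only numpy, scipy, OpenCV 4.12 (cv2) and the standard library are available. Lean on these libraries where they do the work, as an engineer would, in place of code of your own. Each camera call takes 0.05 s, during which the arm holds its last target. There are 200 camera calls.

## Working session

There is one attempt and no reset: what is moved stays moved. The work goes in short steps, Python scripts to look and compute and a tool call to move; the robot and the scene stay as the last step left them, time stands still between calls to the robot, and variables do not carry over. Pictures are saved under pics/ and viewed, at most 14 in all, crops included, and the job is handed in when it is done.

Besides the shell and the picture viewer there is one more tool, called by a JSON object that holds its "op" and its "data", one argument or row to a line. drive_tool: Moves the arm, as the interface text tells. Its arguments: {"type":"object","properties":{"rows":{"type":"array","items":{"type":"array"}},"jaw":{"type":"number"},"grip_force":{"type":"number"}},"required":["rows"]}

```bash
mkdir -p pics; cat > h.py <<'E'
import numpy as np, cv2
from station import ctrl, vision
from scipy.spatial.transform import Rotation as Ro
def cam(n):
    d=vision.get_image(n); h=d["image"].shape[0]
    f=h/2/np.tan(np.radians(d["vertical_fov"])/2)
    d["K"]=np.array([[f,0,d["cx"]],[0,f,d["cy"]],[0,0,1.]]); d["D"]=np.array(d["dist_coeffs"],float)
    d["R"]=np.array(d["R"]);d["t"]=np.array(d["t"]); return d
def ray(d,px,z):
    p=cv2.undistortPoints(np.array(px,float).reshape(-1,1,2),d["K"],d["D"])[:,0]
    v=np.c_[p,np.ones(len(p))]@d["R"]; c=-d["R"].T@d["t"]
    return c+v*((z-c[2])/v[:,2])[:,None]
def proj(d,X):
    return cv2.projectPoints(np.array(X,float).reshape(-1,1,3),cv2.Rodrigues(d["R"])[0],d["t"],d["K"],d["D"])[0][:,0]
E
python3 - <<'E'
from h import *
for n in ["scene","top"]:
    d=cam(n); cv2.imwrite(f"pics/{n}0.png",d["image"]); print(n,-d["R"].T@d["t"],d["R"][2],d["K"][0,0],d["D"])
o=ctrl.get_obs(); print(o,ctrl.finger_overhang, Ro.from_rotvec(o["tool_rot"]).as_matrix())
E
```

```text
scene [ 1.22667543 -0.8276633   1.36096816] [-0.41621382  0.43716509 -0.79727833] 616.9543381643061 [0.03991212 0.         0.         0.         0.        ]
top [ 0.31078262 -0.09207483  1.12299642] [ 0.21055129  0.0087631  -0.97754354] 490.9350957895878 [-0.01632515  0.          0.          0.          0.        ]
{'t': 0.1, 'q': array([ 1.05599038e+00,  5.32661707e-02,  1.61415340e+00,  3.24383957e-06,
        1.47601668e+00, -1.19004522e-01]), 'dq': array([-9.38353798e-04, -8.86900536e-05, -3.70045285e-03, -5.80902942e-04,
        8.45195336e-04, -4.68270339e-04]), 'effort': array([ 4.90875027e-04, -3.94907498e+01, -3.71361279e+01, -1.38062755e-04,
        3.87272783e-03,  6.81622396e-06]), 'tool_pos': array([0.24075402, 0.57629929, 0.3028031 ]), 'tool_rot': array([-6.17559775e-01, -3.07970583e+00,  2.74963252e-03]), 'contact_force': array([ 0.03007494,  0.26637844, -0.20635883]), 'wrist_torque': array([-0.03704803,  0.01947124, -0.03133725]), 'grip_force': 0.0, 'opening': 0.08536635411917814} 0.0726 [[-9.22687653e-01  3.85547229e-01 -9.10537089e-04]
 [ 3.85548240e-01  9.22686287e-01 -1.60305872e-03]
 [ 2.22085241e-04 -1.83017846e-03 -9.99998301e-01]]
```

View pics/top0.png

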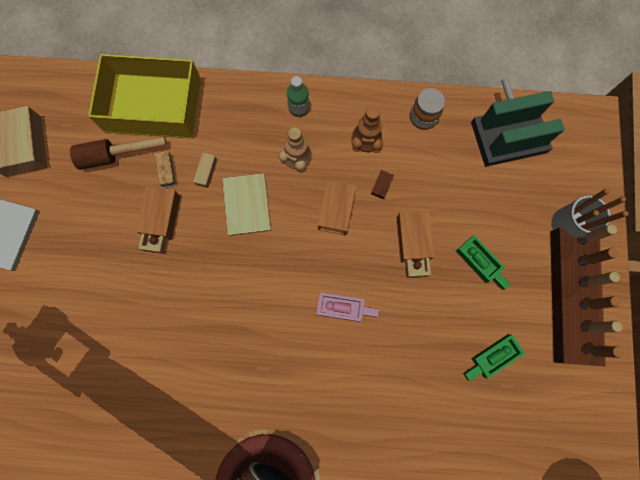

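View pics/scene0.png

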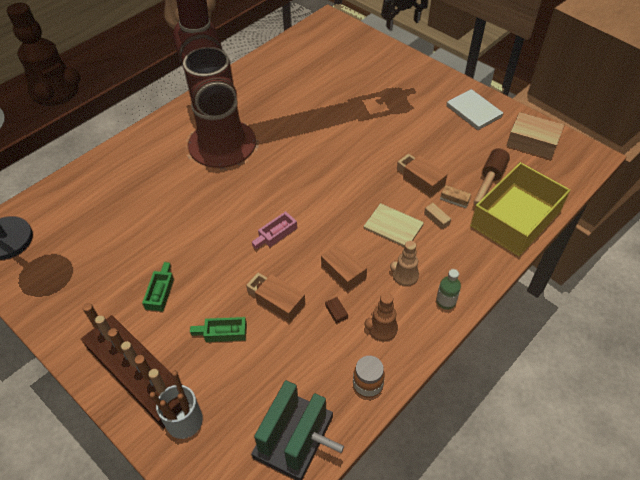

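Top view: trayed sleeves at about (157,213) and (415,236), and an empty one at (336,207). The board is at (247,204) and the pale figure at (294,148). Look-alikes: green trays at (483,260) and (497,357), a pink tray at (342,307), and loose blocks at (382,184), (204,170) and (164,168). Next is a close crop to check this.

```bash
python3 - <<'E'
from h import *
im=cv2.imread("pics/top0.png")[125:290,120:450]
cv2.imwrite("pics/crop.png",cv2.resize(im,None,fx=2.4,fy=2.4,interpolation=cv2.INTER_CUBIC))
E
```

```text
(no output)
```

View pics/crop.png

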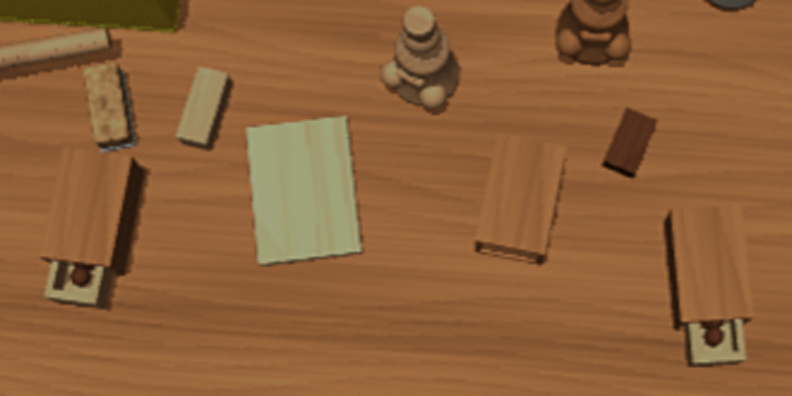

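The crop (offset 120,125, scale 2.4) shows both plain tray ends facing the robot, at about (75,300) and (717,362). The middle sleeve is dark and empty at the mouth.

```bash
cat > m0.py <<'E'
from h import *
d=cam("top")
def W(c,z): return ray(d,np.array(c,float)/2.4+[120,125],z)
def box(n,c,z):
    p=W(c,z)  # backleft, backright, frontright, frontleft
    ax=(p[0]+p[1]-p[2]-p[3])/2; ay=(p[0]+p[3]-p[1]-p[2])/2
    print(n,"c",p.mean(0).round(4),"yaw",np.arctan2(ax[1],ax[0]).round(3),"yaw2",np.arctan2(-ay[0],ay[1]).round(3),"L,W",np.linalg.norm(ax).round(4),np.linalg.norm(ay).round(4))
box("left",[(66,150),(133,158),(112,270),(43,257)],.049)
box("mid",[(497,135),(566,146),(547,253),(478,241)],.049)
box("right",[(671,208),(741,206),(750,318),(677,327)],.049)
box("board",[(247,129),(348,117),(361,253),(259,265)],.012)
print("trays",W([(46,297),(101,305)],.037).mean(0),W([(690,364),(745,360)],.037).mean(0))
print("fig",W([(385,75),(432,100),(455,75)],.01))
E
python3 m0.py; python3 -c "
from h import *
d=cam('wrist');print(-d['R'].T@d['t'],d['R'],d['K'],d['D'],ctrl.get_obs()['tool_pos'])"
```

```text
left c [0.5683 0.2932 0.049 ] yaw -0.053 yaw2 -0.085 L,W 0.1074 0.0656
mid c [ 0.612  -0.1131  0.049 ] yaw -0.107 yaw2 -0.1 L,W 0.106 0.0661
right c [ 0.556  -0.2923  0.049 ] yaw 0.093 yaw2 0.148 L,W 0.1103 0.0673
board c [0.6102 0.0992 0.012 ] yaw 0.19 yaw2 0.194 L,W 0.1388 0.0995
trays [0.48108454 0.29902811 0.037     ] [ 0.46634657 -0.30452447  0.037     ]
fig [[ 0.73546134  0.03070624  0.01      ]
 [ 0.71251565 -0.01829391  0.01      ]
 [ 0.74049035 -0.03915862  0.01      ]]
[0.17067552 0.60519289 0.37384161] [[ 0.38536036  0.92276295 -0.00243554]
 [ 0.88159718 -0.36738675  0.29633324]
 [ 0.27255055 -0.11634225 -0.9550815 ]] [[411.31056917   0.         319.93185592]
 [  0.         411.31056917 243.19567925]
 [  0.           0.           1.        ]] [0.00845977 0.         0.         0.         0.        ] [0.24081338 0.57640294 0.3031035 ]
```

```bash
cat >> h.py <<'E'
def plan(x,y,z,psi,flip=0):
    """tool x-axis at world angle pi+psi (+pi if flip); prints turn, then shift in turned tool axes"""
    o=ctrl.get_obs(); R=Ro.from_rotvec(o["tool_rot"]).as_matrix(); p=o["tool_pos"]
    cur=np.arctan2(R[1,0],R[0,0]); a=np.pi+psi+np.pi*flip
    turn=(cur-a+np.pi)%(2*np.pi)-np.pi
    dw=np.array([x,y,z])-p; c,s=np.cos(a),np.sin(a)
    def T(b): c,s=np.cos(b),np.sin(b); return np.round([c*dw[0]+s*dw[1], s*dw[0]-c*dw[1], -dw[2]],4)
    # R=[x;y;z] with x=(c,s), y=(s,-c), z=-Z
    print("turn",round(turn,4),"shift after turn",T(a),"shift before turn",T(cur),"q6",o["q"][5].round(3),"pos",p.round(4),"yaw(x-pi)",round((cur-np.pi+np.pi)%(2*np.pi)-np.pi,4),"F",o["contact_force"].round(1),"open",round(o["opening"],4),"t",o["t"])
E
python3 -c "
from h import *
plan(.48,.299,.25,-.065)"
```

```text
turn -0.3308 shift after turn [-0.2567 -0.2613  0.0531] shift before turn [-0.3277 -0.1637  0.0531] q6 -0.119 pos [0.2408 0.5764 0.3031] yaw(x-pi) -0.3958 F [-0.4 -0.9  0.3] open 0.0853 t 0.2
```

{"op": "drive_tool", "data": {
  "rows": [
    [[0,0,0],-0.11],
    [[0,0,0],-0.11],
    [[0,0,0],-0.11],
    [[-0.032,-0.032,0.006],0],
    [[-0.032,-0.032,0.006],0],
    [[-0.032,-0.032,0.006],0],
    [[-0.032,-0.032,0.006],0],
    [[-0.032,-0.032,0.006],0],
    [[-0.032,-0.032,0.006],0],
    [[-0.032,-0.032,0.006],0]
  ],
  "jaw": 0
}}

```text
t: 1.2
tool_pos: [0.4506, 0.3368, 0.2616]
tool_rot: [0.103, 3.14, 0.0]
contact_force: [0.4, 0.1, 0.3]
opening: 0.0853
grip_force: 0.0
```

{"op": "drive_tool", "data": {
  "rows": [
    [[-0.032,-0.037,0.011],0],
    [[0,0,0],0],
    [[0,0,0],0]
  ]
}}

```text
t: 1.5
tool_pos: [0.4794, 0.2986, 0.2503]
tool_rot: [-0.107, -3.138, 0.0]
contact_force: [-0.9, 0.4, -0.1]
opening: 0.0852
grip_force: 0.0
```

```bash
python3 - <<'E'
from h import *
d=cam("wrist"); cv2.imwrite("pics/w1.png",d["image"])
np.savez("w1.npz",**{k:d[k] for k in ["K","D","R","t"]})
plan(.497,.298,.078,-.065)
E
```

```text
turn -0.0014 shift after turn [-0.0181 -0.0004  0.1727] shift before turn [-0.0181 -0.0004  0.1727] q6 -1.077 pos [0.479  0.2996 0.2507] yaw(x-pi) -0.0664 F [-0.   0.1  0.4] open 0.0854 t 1.55
```

View pics/w1.png

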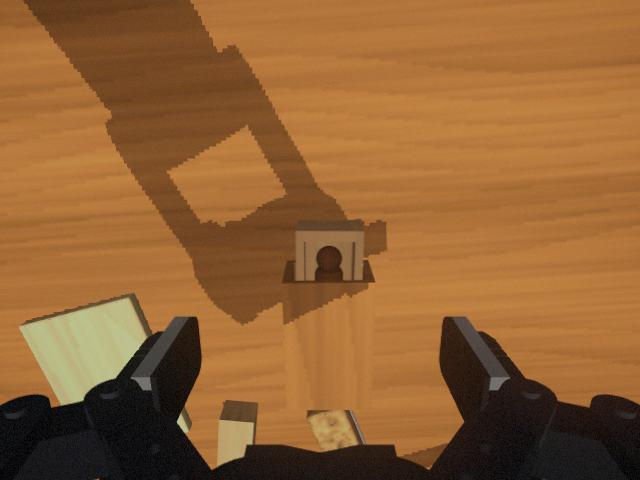

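The wrist view shows the tray's plain end at (296–363,230) and the sleeve's front top edge at (284–373,282). The sleeve axis is nearly vertical in the picture.

```bash
python3 - <<'E'
from h import *
d=np.load("w1.npz")
print(ray(d,[(296,230),(363,229)],.037),ray(d,[(284,282),(374,282),(372,410),(286,408)],.049))
E
```

```text
[[0.48017398 0.28065159 0.037     ]
 [0.48268874 0.3285581  0.037     ]] [[0.51468673 0.26978823 0.049     ]
 [0.51903425 0.33385819 0.049     ]
 [0.62799914 0.32902317 0.049     ]
 [0.62154894 0.26135125 0.049     ]]
```

{"op": "drive_tool", "data": {
  "rows": [
    [[-0.019,0.005,0.04],0],
    [[0,0,0.045],0],
    [[0,0,0.045],0],
    [[0,0,0.03],0],
    [[0,0,0.012],0],
    [[0,0,0],0]
  ]
}}

```text
t: 2.15
tool_pos: [0.4968, 0.3039, 0.0774]
tool_rot: [-0.1, -3.137, 0.002]
contact_force: [-0.3, 1.0, 0.7]
opening: 0.0855
grip_force: 0.0
```

{"op": "drive_tool", "data": {
  "rows": [
    [[0,0,0],0],
    [[0,0,0],0],
    [[0,0,0],0],
    [[0,0,0],0],
    [[0,0,0],0],
    [[0,0,0],0]
  ],
  "jaw": 1,
  "grip_force": 30
}}

```text
t: 2.75
tool_pos: [0.4999, 0.304, 0.0817]
tool_rot: [0.104, 3.136, 0.003]
contact_force: [-2.0, -0.3, 6.9]
opening: 0.0482
grip_force: 31.9
```

{"op": "drive_tool", "data": {
  "rows": [
    [[0,0,-0.005],0],
    [[0.01,0,0],0],
    [[0.02,0,0],0],
    [[0.02,0,0],0],
    [[0.02,0,0],0],
    [[0.02,0,0],0],
    [[0.02,0,0],0],
    [[0,0,0],0],
    [[0,0,0],0]
  ]
}}

```text
t: 3.65
tool_pos: [0.3881, 0.3103, 0.0837]
tool_rot: [0.102, 3.14, -0.0]
contact_force: [0.9, 0.2, -1.3]
opening: 0.0485
grip_force: 31.4
```

```bash
python3 - <<'E'
from h import *
d=cam("top"); cv2.imwrite("pics/t2.png",cv2.resize(d["image"][120:320,60:330],None,fx=2.8,fy=2.8))
plan(.40,.30,.15,-.067,1)
E
```

```text
turn -3.1403 shift after turn [ 0.0118  0.0097 -0.066 ] shift before turn [-0.0118 -0.0097 -0.066 ] q6 -0.981 pos [0.3888 0.3104 0.084 ] yaw(x-pi) -0.0657 F [ 0.5  0.4 -1.7] open 0.0482 t 3.7
```

View pics/t2.png

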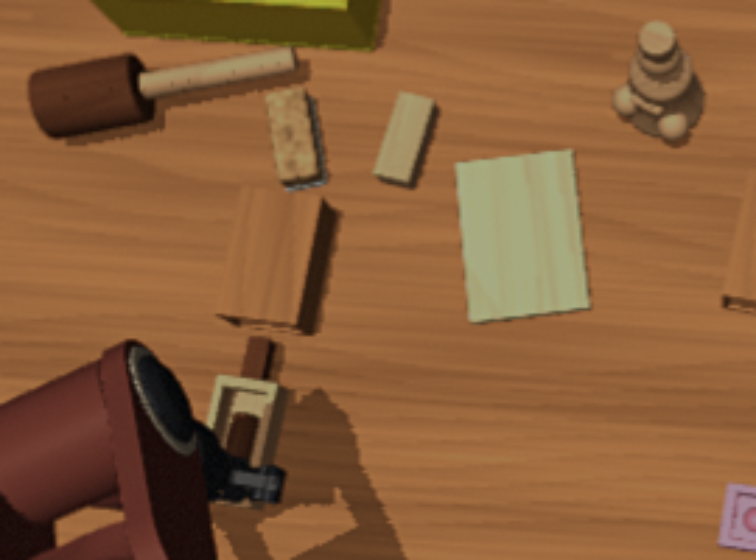

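{"op": "drive_tool", "data": {
  "rows": [
    [[0,0,-0.04],0],
    [[0,0,-0.04],0.142],
    [[0,0,0],0.142],
    [[0,0,0],0.142],
    [[0,0,0],0.142],
    [[0,0,0],0.142],
    [[0,0,0],0.142],
    [[0,0,0],0.142],
    [[0,0,0],0.142],
    [[0,0,0],0.142]
  ]
}}

```text
t: 4.7
tool_pos: [0.3897, 0.3104, 0.1642]
tool_rot: [1.964, 2.452, 0.001]
contact_force: [0.2, 0.5, -0.9]
opening: 0.0486
grip_force: 32.2
```

{"op": "drive_tool", "data": {
  "rows": [
    [[0,0,0],0.142],
    [[0,0,0],0.142],
    [[0,0,0],0.142],
    [[0,0,0],0.142],
    [[0,0,0],0.142],
    [[0,0,0],0.142],
    [[0,0,0],0.142],
    [[0,0,0],0.142],
    [[0,0,0],0.142],
    [[0,0,0],0.142]
  ]
}}

```text
t: 5.7
tool_pos: [0.3897, 0.3104, 0.1642]
tool_rot: [-3.088, -0.58, -0.002]
contact_force: [-0.8, -1.2, -1.9]
opening: 0.0486
grip_force: 32.2
```

{"op": "drive_tool", "data": {
  "rows": [
    [[0,0,0],0.142],
    [[0,0,0],0.142],
    [[0,0,0],0.019],
    [[0,0,0],0],
    [[0,0,0],0]
  ]
}}

```text
t: 6.2
tool_pos: [0.389, 0.3104, 0.164]
tool_rot: [-3.139, -0.12, -0.0]
contact_force: [-0.4, -0.2, -1.2]
opening: 0.0483
grip_force: 32.3
```

```bash
python3 - <<'E'
from h import *
plan(.475,.305,.084,-.067,1)
E
```

```text
turn 0.1434 shift after turn [ 0.0861 -0.0003  0.08  ] shift before turn [0.0853 0.012  0.08  ] q6 2.018 pos [0.389  0.3104 0.164 ] yaw(x-pi) -3.0652 F [-0.4 -0.2 -1.2] open 0.0483 t 6.2
```

{"op": "drive_tool", "data": {
  "rows": [
    [[0,0,0],0.143],
    [[0.043,0,0],0],
    [[0.043,0,0.02],0],
    [[0,0,0.03],0],
    [[0,0,0.025],0],
    [[0,0,0.007],0],
    [[0,0,0],0]
  ]
}}

```text
t: 6.9
tool_pos: [0.4736, 0.3042, 0.0806]
tool_rot: [3.138, -0.106, -0.004]
contact_force: [0.5, 0.2, -1.7]
opening: 0.0484
grip_force: 32.3
```

{"op": "drive_tool", "data": {
  "rows": [
    [[0,0,0],0],
    [[0,0,0],0],
    [[0,0,0],0],
    [[0,0,0],0],
    [[0,0,-0.04],0],
    [[-0.03,0,-0.04],0],
    [[-0.04,0,-0.03],0],
    [[-0.035,0,0],0],
    [[0,0,0],0]
  ],
  "jaw": 0
}}

```text
t: 7.8
tool_pos: [0.3671, 0.3122, 0.1931]
tool_rot: [-3.138, 0.103, -0.002]
contact_force: [0.7, -1.1, -0.1]
opening: 0.0852
grip_force: 0.0
```

```bash
python3 - <<'E'
from h import *
d=cam("wrist"); cv2.imwrite("pics/w2.png",d["image"])
np.savez("w2.npz",**{k:d[k] for k in ["K","D","R","t"]})
plan(.375,.311,.088,-.067,1)
print(proj(d,[(.375,.311,.02)]))
E
```

```text
turn 0.001 shift after turn [0.0065 0.0006 0.1046] shift before turn [0.0065 0.0006 0.1046] q6 2.185 pos [0.3685 0.312  0.1926] yaw(x-pi) 3.0756 F [ 0.4  0.1 -0.8] open 0.086 t 7.85
[[320.37437028 230.64347138]]
```

View pics/w2.png

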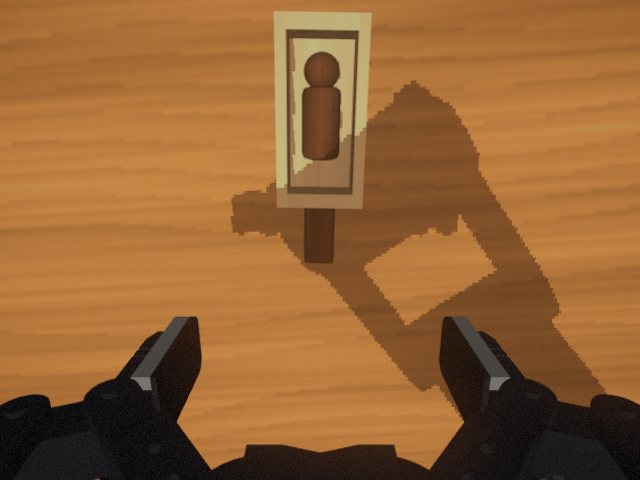

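Tray upright; the block, at (319,210–262), points toward the robot as predicted. Grip it.

{"op": "drive_tool", "data": {
  "rows": [
    [[0.006,0,0.04],0],
    [[0,0,0.04],0],
    [[0,0,0.025],0],
    [[0,0,0],0],
    [[0,0,0],0]
  ]
}}

```text
t: 8.35
tool_pos: [0.3764, 0.3112, 0.0869]
tool_rot: [3.139, -0.108, -0.001]
contact_force: [-0.2, -0.4, 0.4]
opening: 0.0854
grip_force: 0.0
```

{"op": "drive_tool", "data": {
  "rows": [
    [[0,0,0],0],
    [[0,0,0],0],
    [[0,0,0],0],
    [[0,0,0],0],
    [[0,0,0],0],
    [[0,0,0],0],
    [[0,0,0],0],
    [[0,0,0],0],
    [[0,0,-0.007],0],
    [[0,0,0],0]
  ],
  "jaw": 1,
  "grip_force": 45
}}

```text
t: 9.35
tool_pos: [0.3758, 0.3115, 0.0943]
tool_rot: [-3.139, 0.107, -0.001]
contact_force: [0.1, 0.3, -1.5]
opening: 0.0167
grip_force: 46.2
```

```bash
python3 - <<'E'
from h import *
d=cam("top"); cv2.imwrite("pics/t3.png",cv2.resize(d["image"][150:300,80:280],None,fx=4,fy=4,interpolation=cv2.INTER_CUBIC))
plan(.40,.3100,.094,-.067,1)
E
```

```text
turn -0.0013 shift after turn [ 0.0244 -0.0003  0.    ] shift before turn [ 0.0244 -0.0003  0.    ] q6 2.178 pos [0.3757 0.3113 0.094 ] yaw(x-pi) 3.0733 F [-0.2  0.2 -2.3] open 0.0168 t 9.4
```

View pics/t3.png

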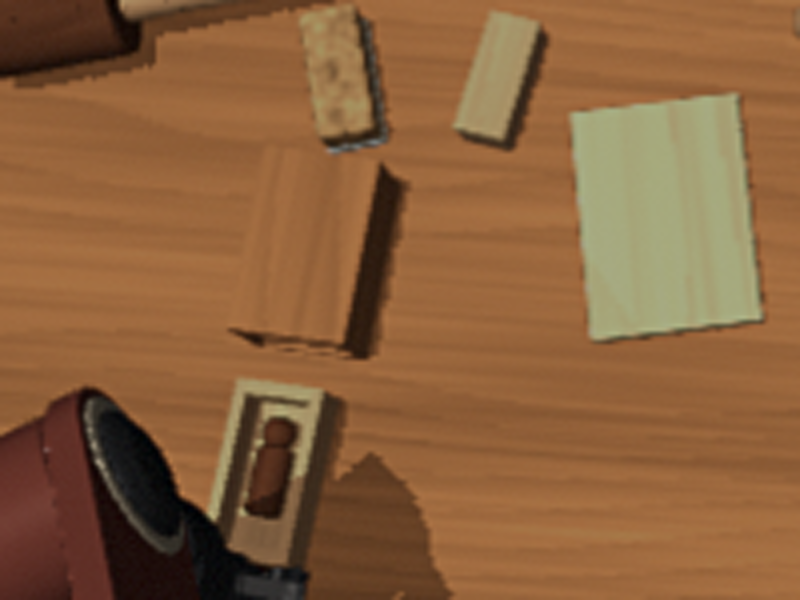

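Tray's plain end is at (237,380)–(328,391) and the sleeve's front top edge at (230,330)–(349,349). Check that they line up.

```bash
python3 - <<'E'
from h import *
d=cam("top")
f=lambda c,z: ray(d,np.array(c,float)/4+[80,150],z)
a=f([(237,380),(328,391)],.039); b=f([(230,330),(349,349),(381,163),(264,145)],.049)
print(a,b)
n=np.array([np.sin(.067),np.cos(.067)])
print("lateral tray",(a[:,:2]@n).round(4),(a[:,:2]@n).mean(),"sleeve",(b[:,:2]@n).round(4),(b[:,:2]@n).mean(), "tool",np.array([.3757,.3113])@n)
E
```

```text
[[0.49122282 0.32560927 0.039     ]
 [0.48862763 0.27363267 0.039     ]] [[0.51756238 0.3298893  0.049     ]
 [0.51151308 0.26183373 0.049     ]
 [0.62041797 0.25838418 0.049     ]
 [0.6263481  0.32662409 0.049     ]]
lateral tray [0.3578 0.3057] 0.3317491578654952 sleeve [0.3638 0.2955 0.2993 0.3678] 0.33161461154693883 tool 0.33575461993777267
```

{"op": "drive_tool", "data": {
  "rows": [
    [[0.01,0.001,0],0],
    [[0.01,0,0],0],
    [[0.01,0,0],0],
    [[0.01,0,0],0],
    [[0.01,0,0],0],
    [[0,0,0],0]
  ]
}}

```text
t: 10.05
tool_pos: [0.4272, 0.3069, 0.0943]
tool_rot: [-3.139, 0.109, -0.002]
contact_force: [-0.5, -1.2, -1.9]
opening: 0.0163
grip_force: 46.2
```

```bash
python3 - <<'E'
from h import *
d=cam("wrist"); cv2.imwrite("pics/w3.png",d["image"])
plan(.50,.303,.094,-.067,1)
E
```

```text
turn -0.0021 shift after turn [ 0.0737 -0.0011 -0.    ] shift before turn [ 0.0737 -0.0012 -0.    ] q6 2.122 pos [0.4264 0.3069 0.094 ] yaw(x-pi) 3.0725 F [-0.4 -1.  -1.2] open 0.017 t 10.1
```

View pics/w3.png

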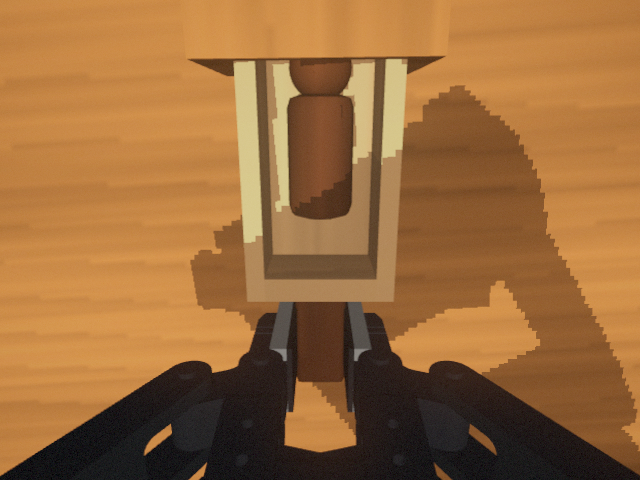

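Tray entering centred (tray 235–407, sleeve 187–448). Push home.

{"op": "drive_tool", "data": {
  "rows": [
    [[0.015,0,0],0],
    [[0.015,0,0],0],
    [[0.015,0,0],0],
    [[0.012,0,0.001],0],
    [[0.008,0,0],0],
    [[0.006,0,0],0],
    [[0.004,0,0],0],
    [[0.004,0,0],0],
    [[0,0,0],0]
  ]
}}

```text
t: 11.0
tool_pos: [0.5044, 0.3016, 0.0929]
tool_rot: [3.14, -0.107, -0.0]
contact_force: [-0.6, 0.0, -1.2]
opening: 0.0165
grip_force: 46.3
```

{"op": "drive_tool", "data": {
  "rows": [
    [[0.003,0,0],0],
    [[0.003,0,0],0],
    [[0,0,0],0]
  ]
}}

```text
t: 11.3
tool_pos: [0.5105, 0.3012, 0.0929]
tool_rot: [-3.14, 0.107, -0.001]
contact_force: [-1.6, 1.0, -0.7]
opening: 0.0165
grip_force: 46.3
```

```bash
python3 - <<'E'
from h import *
d=cam("wrist"); cv2.imwrite("pics/w4.png",d["image"])
np.savez("w4.npz",**{k:d[k] for k in ["K","D","R","t"]})
plan(.50,.303,.094,-.067,1)
E
```

```text
turn -0.001 shift after turn [-0.0106 -0.0011 -0.0011] shift before turn [-0.0106 -0.0011 -0.0011] q6 2.047 pos [0.5105 0.3012 0.0929] yaw(x-pi) 3.0735 F [-1.7 -0.  -1.3] open 0.0165 t 11.35
```

View pics/w4.png

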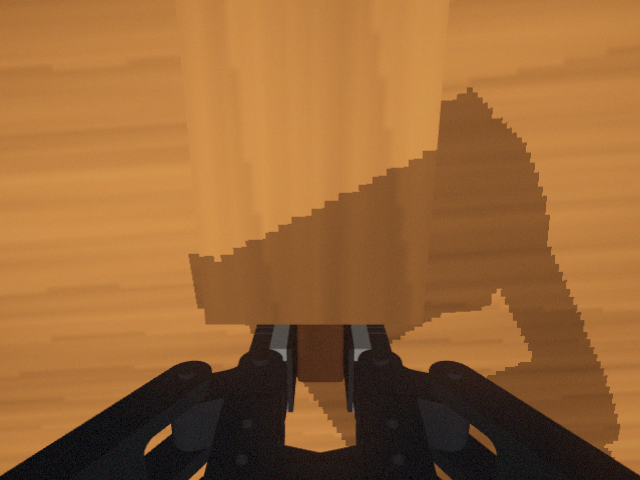

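```bash
python3 - <<'E'
from h import *
d=np.load("w4.npz")
m=ray(d,[(205,323),(425,323),(190,0),(448,0)],.049); b=ray(d,[(248,301),(395,301)],.039)
p=np.array([.5105,.3012]); u=np.array([np.cos(.067),-np.sin(.067)]); n=np.array([np.sin(.067),np.cos(.067)])
for q in (m,b): print(((q[:,:2]-p)@u).round(4),((q[:,:2]-p)@n).round(4))
E
```

```text
[0.0141 0.014  0.1027 0.1027] [ 0.0351 -0.0333  0.0313 -0.0322]
[0.0168 0.0167] [ 0.0233 -0.0256]
```

{"op": "drive_tool", "data": {
  "rows": [
    [[0,0,0],0],
    [[0,0,0],0],
    [[0,0,0],0],
    [[0,0,0],0],
    [[0,0,-0.03],0],
    [[0,0,-0.035],0],
    [[0.034,0,0],0],
    [[0.034,0,0],0.01],
    [[0,0,0.03],0],
    [[0,0,0.043],0]
  ],
  "jaw": 0
}}

```text
t: 12.35
tool_pos: [0.582, 0.2973, 0.0883]
tool_rot: [-3.136, 0.124, -0.014]
contact_force: [1.5, -0.3, -1.2]
opening: 0.0852
grip_force: 0.0
```

{"op": "drive_tool", "data": {
  "rows": [
    [[0,0,0],0],
    [[0,0,0],0],
    [[0,0,0],0],
    [[0,0,0],0],
    [[0,0,0],0],
    [[0,0,0],0],
    [[0,0,-0.04],0],
    [[0,0,-0.02],0],
    [[0,0,0],0]
  ],
  "jaw": 1,
  "grip_force": 45
}}

```text
t: 13.25
tool_pos: [0.5807, 0.2975, 0.1501]
tool_rot: [-3.136, 0.123, -0.013]
contact_force: [1.1, 0.1, -4.9]
opening: 0.0663
grip_force: 59.0
```

```bash
python3 - <<'E'
from h import *
plan(.6102,.0992,.145,.192,1)
E
```

```text
turn -0.2701 shift after turn [-0.0089  0.2003  0.0051] shift before turn [0.0449 0.1954 0.0051] q6 2.008 pos [0.5807 0.2975 0.1501] yaw(x-pi) 3.0634 F [ 1.1  0.1 -4.9] open 0.0663 t 13.25
```

```bash
python3 - <<'E'
from h import *
d=np.load("w1.npz")
p=ray(d,[(22,325),(133,294)],.012)[:,:2]; print(p)
e=p[1]-p[0]; L=np.linalg.norm(e); e/=L; u=np.array([e[1],-e[0]]); print(L,u,np.arctan2(u[1],u[0]),p.mean(0)+.07*u)
E
```

```text
[[0.55334384 0.04353089]
 [0.53188527 0.14122071]]
0.10001884734543981 [0.97671403 0.21454533] 0.2162262952289415 [0.61098454 0.10739397]
```

```bash
python3 - <<'E'
from h import *
plan(.6135,.1045,.145,.2,1)
E
```

```text
turn -0.2781 shift after turn [-0.0062  0.1957  0.0051] shift before turn [0.0477 0.1899 0.0051] q6 2.008 pos [0.5807 0.2975 0.1501] yaw(x-pi) 3.0634 F [ 1.1  0.1 -4.9] open 0.0663 t 13.25
```

{"op": "drive_tool", "data": {
  "rows": [
    [[0,0,0],-0.139],
    [[0,0,0],-0.139],
    [[-0.001,0.025,0],0],
    [[-0.002,0.035,0],0],
    [[-0.002,0.035,0],0],
    [[-0.001,0.035,0],0],
    [[0,0.035,0],0],
    [[0,0.02,0],0],
    [[0,0.011,0],0],
    [[0,0,0],0]
  ]
}}

```text
t: 14.25
tool_pos: [0.6108, 0.1022, 0.1438]
tool_rot: [-3.126, -0.31, 0.003]
contact_force: [-0.8, -0.7, -6.1]
opening: 0.0667
grip_force: 58.7
```

{"op": "drive_tool", "data": {
  "rows": [
    [[0,0,0.02],0],
    [[0,0,0.015],0],
    [[0,0,0.01],0],
    [[0,0,0.003],0],
    [[0,0,0.001],0],
    [[0,0,0],0]
  ]
}}

```text
t: 14.85
tool_pos: [0.6115, 0.1035, 0.0963]
tool_rot: [3.126, 0.314, 0.001]
contact_force: [-0.2, -0.3, -4.0]
opening: 0.0665
grip_force: 58.6
```

```bash
python3 - <<'E'
from h import *
plan(.6135,.1045,.1,.2,1)
d=cam("top"); cv2.imwrite("pics/t4.png",d["image"]); d=cam("scene"); cv2.imwrite("pics/s4.png",d["image"])
E
```

```text
turn 0.0001 shift after turn [ 0.0022 -0.0006 -0.0037] shift before turn [ 0.0022 -0.0006 -0.0037] q6 1.418 pos [0.6115 0.1035 0.0963] yaw(x-pi) -2.9414 F [-0.2 -0.3 -4. ] open 0.0665 t 14.85
```

{"op": "drive_tool", "data": {
  "rows": [
    [[0.002,0,0.001],0],
    [[0,0,0.001],0],
    [[0,0,0],0]
  ]
}}

```text
t: 15.25
tool_pos: [0.6132, 0.1036, 0.094]
tool_rot: [3.126, 0.313, 0.0]
contact_force: [-0.3, -0.7, -4.4]
opening: 0.0662
grip_force: 58.6
```

{"op": "drive_tool", "data": {
  "rows": [
    [[0,0,0],0],
    [[0,0,0],0],
    [[0,0,0],0],
    [[0,0,0],0],
    [[0,0,-0.03],0],
    [[0,0,-0.05],0],
    [[0,0,-0.05],0],
    [[-0.05,0,-0.05],0],
    [[-0.05,0,0],0],
    [[0,0,0],0]
  ],
  "jaw": 0
}}

```text
t: 16.25
tool_pos: [0.5244, 0.0864, 0.2582]
tool_rot: [-3.126, -0.313, 0.005]
contact_force: [-1.1, -0.2, -1.7]
opening: 0.0853
grip_force: 0.0
```

```bash
python3 - <<'E'
from h import *
d=cam("wrist"); cv2.imwrite("pics/w5.png",d["image"])
np.savez("w5.npz",**{k:d[k] for k in ["K","D","R","t"]})
plan(.54,-.2,.25,.12,0)
E
```

```text
turn -3.062 shift after turn [ 0.0212 -0.2861  0.0086] shift before turn [-0.0438  0.2835  0.0086] q6 1.395 pos [0.5268 0.0865 0.2586] yaw(x-pi) -2.942 F [ 0.4  0.7 -0.7] open 0.0855 t 16.3
```

View pics/w5.png

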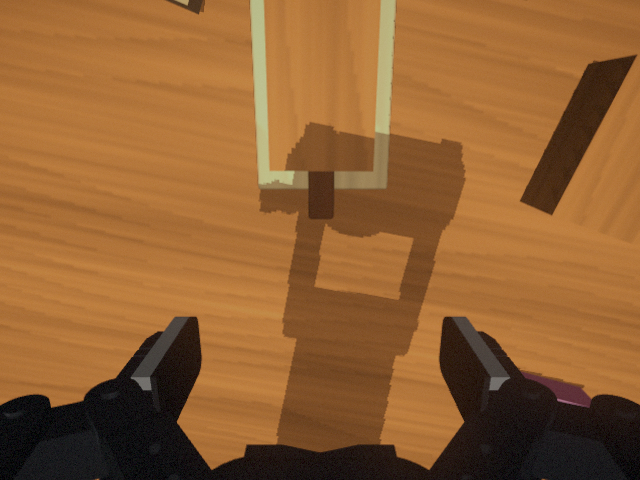

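```bash
python3 - <<'E'
from h import *
d=np.load("w5.npz")
a=ray(d,[(270,170),(373,170)],.061)[:,:2]; b=ray(d,[(260,188),(387,188)],.012)[:,:2]
for p,h in ((a,.054),(b,.07)):
    e=p[0]-p[1]; L=np.linalg.norm(e); e/=L; u=np.array([e[1],-e[0]]); print(L,np.arctan2(u[1],u[0]),p.mean(0)+h*u)
plan(.54,-.18,.36,0,1)
E
```

```text
0.06658166676437975 0.19991371060023488 [0.61766141 0.10373298]
0.09840552506077689 0.19991197488951346 [0.61382961 0.10117898]
turn 0.1996 shift after turn [ 0.0132  0.2665 -0.1014] shift before turn [-0.0399  0.2639 -0.1014] q6 1.395 pos [0.5268 0.0865 0.2586] yaw(x-pi) -2.942 F [ 0.4  0.7 -0.7] open 0.0855 t 16.3
```

Box 1 sits about 4 mm from the board's centre, yaw matched. Hover between the other two.

{"op": "drive_tool", "data": {
  "rows": [
    [[0,0,-0.03],0.1],
    [[0,0,-0.03],0.1],
    [[0.002,0.04,-0.02],0],
    [[0.002,0.045,-0.02],0],
    [[0.002,0.045,0],0],
    [[0.002,0.045,0],0],
    [[0.002,0.045,0],0],
    [[0.002,0.045,0],0],
    [[0,0,0],0],
    [[0,0,0],0]
  ]
}}

```text
t: 17.3
tool_pos: [0.5421, -0.1795, 0.359]
tool_rot: [-3.141, 0.004, 0.001]
contact_force: [-0.4, -0.2, -0.4]
opening: 0.0855
grip_force: 0.0
```

```bash
python3 - <<'E'
from h import *
d=cam("wrist"); cv2.imwrite("pics/w6.png",d["image"])
np.savez("w6.npz",**{k:d[k] for k in ["K","D","R","t"]})
plan(.615,-.11,.15,-.1,1)
E
```

```text
turn 0.0994 shift after turn [ 0.0657 -0.0754  0.2091] shift before turn [ 0.0729 -0.0685  0.2091] q6 1.123 pos [ 0.5421 -0.1784  0.3591] yaw(x-pi) 3.141 F [-0.1  0.3 -0.5] open 0.0855 t 17.35
```

View pics/w6.png

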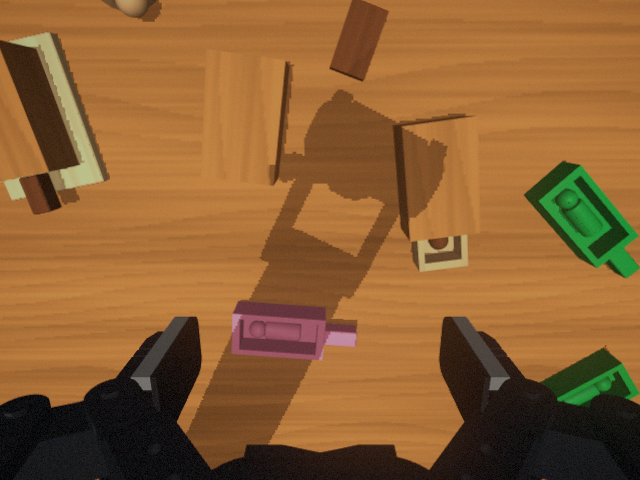

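Middle sleeve top is about (208,50),(287,62),(274,185),(202,182). Right sleeve top is (397,125),(474,116),(480,232),(410,241), with its tray end at (417,270),(467,265). The pink and green trays stay untouched.

```bash
python3 - <<'E'
from h import *
d=np.load("w6.npz")
for c in ([(208,50),(287,62),(274,185),(202,182)],[(397,125),(474,116),(480,232),(410,241)]):
    p=ray(d,c,.049)[:,:2]; ax=(p[0]+p[1]-p[2]-p[3])/2; ay=(p[0]+p[3]-p[1]-p[2])/2
    print(p.round(4).tolist(),"c",p.mean(0).round(4),"yaw",np.arctan2(ax[1],ax[0]).round(3),np.arctan2(-ay[0],ay[1]).round(3),"L,W",np.linalg.norm(ax).round(4),np.linalg.norm(ay).round(4))
print(ray(d,[(417,270),(467,265)],.037))
E
```

```text
[[0.6699, -0.0857], [0.6605, -0.1522], [0.5556, -0.1373], [0.5585, -0.0708]] c [ 0.6111 -0.1115] yaw -0.137 -0.092 L,W 0.1092 0.0668
[[0.6088, -0.2486], [0.6162, -0.3162], [0.5098, -0.3337], [0.5009, -0.2671]] c [ 0.5589 -0.2914] yaw 0.166 0.121 L,W 0.1087 0.0675
[[ 0.46621311 -0.27891782  0.037     ]
 [ 0.47156771 -0.3293044   0.037     ]]
```

```bash
python3 -c "
from h import *
plan(.6115,-.1115,.085,-.11,1)"
```

```text
turn 0.1094 shift after turn [ 0.0617 -0.0741  0.2741] shift before turn [ 0.0694 -0.067   0.2741] q6 1.123 pos [ 0.5421 -0.1784  0.3591] yaw(x-pi) 3.141 F [-0.1  0.3 -0.5] open 0.0855 t 17.35
```

{"op": "drive_tool", "data": {
  "rows": [
    [[0,0,0],0.109],
    [[0.03,-0.035,0],0],
    [[0.032,-0.039,0.03],0],
    [[0,0,0.045],0],
    [[0,0,0.045],0],
    [[0,0,0.045],0],
    [[0,0,0.045],0],
    [[0,0,0.035],0],
    [[0,0,0.029],0],
    [[0,0,0],0]
  ]
}}

```text
t: 18.35
tool_pos: [0.6027, -0.114, 0.0844]
tool_rot: [-3.134, 0.168, 0.015]
contact_force: [-0.4, 0.5, -0.5]
opening: 0.0854
grip_force: 0.0
```

{"op": "drive_tool", "data": {
  "rows": [
    [[0,0,0],0],
    [[0,0,0],0],
    [[0,0,0],0],
    [[0,0,0],0],
    [[0,0,0],0],
    [[0,0,0],0],
    [[0,0,-0.04],0],
    [[0,0,-0.05],0],
    [[0,0,-0.02],0],
    [[0,0,0],0]
  ],
  "jaw": 1,
  "grip_force": 35
}}

```text
t: 19.35
tool_pos: [0.6078, -0.1176, 0.2044]
tool_rot: [3.134, -0.172, 0.013]
contact_force: [1.0, -0.6, -2.8]
opening: 0.0666
grip_force: 42.8
```

```bash
python3 -c "
from h import *
plan(.617,.1035,.195,.2,1)"
```

```text
turn -0.3094 shift after turn [ 0.053  -0.2148  0.0094] shift before turn [-0.015  -0.2208  0.0094] q6 1.369 pos [ 0.6078 -0.1176  0.2044] yaw(x-pi) 3.0322 F [ 1.  -0.6 -2.8] open 0.0666 t 19.35
```

```bash
python3 -c "
from h import *
plan(.6125,.1025,.1655,.2,1)"
```

```text
turn -0.3094 shift after turn [ 0.0483 -0.2148  0.0389] shift before turn [-0.0193 -0.2193  0.0389] q6 1.369 pos [ 0.6078 -0.1176  0.2044] yaw(x-pi) 3.0322 F [ 1.  -0.6 -2.8] open 0.0666 t 19.35
```

{"op": "drive_tool", "data": {
  "rows": [
    [[0,0,0],-0.103],
    [[0,0,0],-0.103],
    [[0.004,-0.015,0],-0.103],
    [[0.008,-0.035,0],0],
    [[0.008,-0.04,0],0],
    [[0.008,-0.04,0],0],
    [[0.008,-0.04,0],0],
    [[0.008,-0.03,0],0],
    [[0.004,-0.015,0],0],
    [[0,0,0],0]
  ]
}}

```text
t: 20.35
tool_pos: [0.6106, 0.1048, 0.1971]
tool_rot: [-3.125, -0.317, 0.006]
contact_force: [0.0, -1.0, -1.6]
opening: 0.0666
grip_force: 42.6
```

{"op": "drive_tool", "data": {
  "rows": [
    [[0,0,0.015],0],
    [[0,0,0.015],0],
    [[0,0,0.01],0],
    [[0,0,0],0],
    [[0,0,0],0]
  ]
}}

```text
t: 20.85
tool_pos: [0.6115, 0.1027, 0.1589]
tool_rot: [-3.126, -0.312, 0.002]
contact_force: [0.7, 0.2, -2.7]
opening: 0.0663
grip_force: 42.6
```

```bash
python3 -c "
from h import *
plan(.6125,.1025,.146,.2,1)"
```

```text
turn -0.0011 shift after turn [0.0009 0.0004 0.0129] shift before turn [0.0009 0.0004 0.0129] q6 1.418 pos [0.6115 0.1027 0.1589] yaw(x-pi) -2.9427 F [ 0.7  0.2 -2.7] open 0.0663 t 20.85
```

{"op": "drive_tool", "data": {
  "rows": [
    [[0.001,0,0.008],0],
    [[0,0,0.004],0],
    [[0,0,0.002],0],
    [[0,0,0],0]
  ]
}}

```text
t: 21.25
tool_pos: [0.6145, 0.1033, 0.1524]
tool_rot: [3.125, 0.313, 0.004]
contact_force: [-13.9, -1.4, 23.9]
opening: 0.0665
grip_force: 46.2
```

{"op": "drive_tool", "data": {
  "rows": [
    [[0,0,0.001],0],
    [[0,0,0],0]
  ]
}}

```text
t: 21.45
tool_pos: [0.6145, 0.1034, 0.1524]
tool_rot: [3.125, 0.313, 0.004]
contact_force: [-16.1, -3.0, 27.9]
opening: 0.0664
grip_force: 46.7
```

{"op": "drive_tool", "data": {
  "rows": [
    [[0,0,-0.006],0],
    [[0,0,0],0],
    [[0,0,0],0]
  ]
}}

```text
t: 21.75
tool_pos: [0.614, 0.1036, 0.1525]
tool_rot: [3.126, 0.313, 0.005]
contact_force: [-0.9, -0.4, 6.3]
opening: 0.0667
grip_force: 44.1
```

```bash
python3 - <<'E'
from h import *
plan(.6125,.1025,.146,.2,1)
s=cam("scene"); c=proj(s,[(.615,.103,.06)])[0].astype(int); print(c)
a=s["image"][c[1]-75:c[1]+75,c[0]-100:c[0]+100]
t=cam("top"); c=proj(t,[(.615,.103,.06)])[0].astype(int)
b=t["image"][c[1]-75:c[1]+75,c[0]-100:c[0]+100]
w=cam("wrist")["image"]
w=cv2.resize(w,(800,600))[:,:][0:300]
cv2.imwrite("pics/m7.png",np.vstack([np.hstack([cv2.resize(x,(400,300),interpolation=cv2.INTER_CUBIC) for x in (a,b)]),w]))
E
```

```text
turn -0.0001 shift after turn [-0.0017  0.0008  0.0065] shift before turn [-0.0017  0.0008  0.0065] q6 1.419 pos [0.614  0.1036 0.1525] yaw(x-pi) -2.9417 F [-0.9 -0.4  6.3] open 0.0667 t 21.75
[396 212]
```

View pics/m7.png

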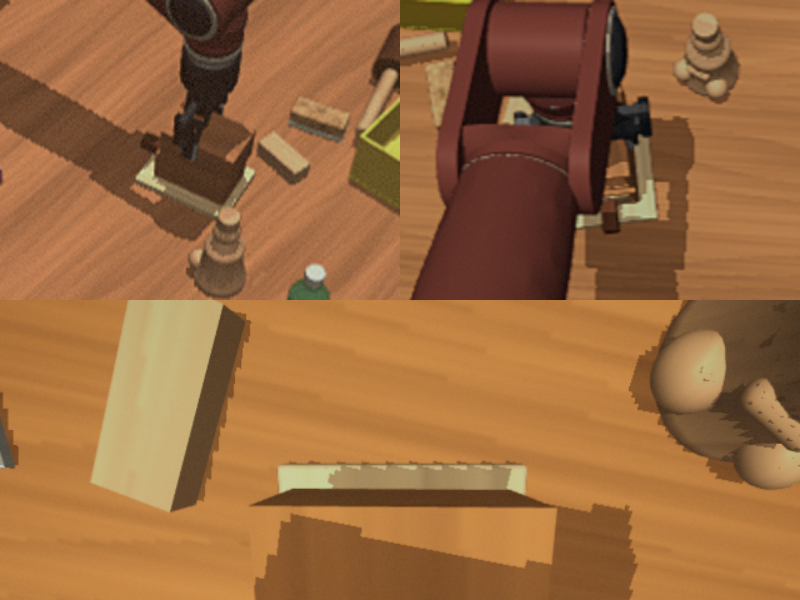

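The montage shows the held sleeve pitched, with its back edge at wrist pixel row 164, cols 200–445. Work out the height of that edge.

```bash
python3 - <<'E'
from h import *
d=cam("wrist")
px=[(200,164),(445,164)]
for z in (.10,.105,.11,.115,.12,.125,.13):
    p=ray(d,px,z); print(z,np.linalg.norm(p[0]-p[1]).round(4),p.mean(0).round(4), ((p.mean(0)[:2]-[.614,.1036])@[.98,.199]).round(4))
E
```

```text
0.1 0.0726 [0.6749 0.1146 0.1   ] 0.0618
0.105 0.0697 [0.6754 0.1147 0.105 ] 0.0624
0.11 0.0668 [0.6759 0.1149 0.11  ] 0.0629
0.115 0.0638 [0.6765 0.115  0.115 ] 0.0635
0.12 0.0609 [0.677  0.1152 0.12  ] 0.0641
0.125 0.0579 [0.6775 0.1153 0.125 ] 0.0646
0.13 0.055 [0.6781 0.1155 0.13  ] 0.0652
```

The back edge is at z≈0.110 and 63 mm ahead of the tool. So the grip was about 9 mm behind the sleeve's centre, and the sleeve pitched nose-down. Release, regrip at the centre, and shift back.

{"op": "drive_tool", "data": {
  "rows": [
    [[0,0,0],0],
    [[0,0,0],0],
    [[0,0,0],0],
    [[0,0,0],0],
    [[0.01,0,0],0],
    [[0,0,0.005],0],
    [[0,0,0],0],
    [[0,0,0],0]
  ],
  "jaw": 0
}}

```text
t: 22.75
tool_pos: [0.6223, 0.1055, 0.1451]
tool_rot: [-3.126, -0.313, 0.002]
contact_force: [-0.6, -0.3, -0.3]
opening: 0.0855
grip_force: 0.0
```

{"op": "drive_tool", "data": {
  "rows": [
    [[0,0,0],0],
    [[0,0,0],0],
    [[0,0,0],0],
    [[0,0,0],0],
    [[0,0,0],0],
    [[0,0,0],0],
    [[0,0,-0.006],0],
    [[0,0,0],0],
    [[0,0,0],0]
  ],
  "jaw": 1,
  "grip_force": 45
}}

```text
t: 23.65
tool_pos: [0.6223, 0.1056, 0.1514]
tool_rot: [-3.126, -0.313, 0.001]
contact_force: [-1.0, 0.2, -2.9]
opening: 0.0663
grip_force: 52.7
```

```bash
python3 - <<'E'
from h import *
plan(.62,.1045,.146,.2,1)
w=cam("wrist"); g=cv2.cvtColor(w["image"],cv2.COLOR_BGR2GRAY)
# back top edge: brightness profile in central columns
print(g[100:260:3,250:390].mean(1).astype(int).tolist())
np.savez("w8.npz",**{k:w[k] for k in ["K","D","R","t","image"]})
E
```

```text
turn -0.0002 shift after turn [-0.0024  0.0006  0.0054] shift before turn [-0.0024  0.0006  0.0054] q6 1.421 pos [0.6223 0.1056 0.1514] yaw(x-pi) -2.9418 F [-1.   0.2 -2.9] open 0.0663 t 23.65
[144, 144, 143, 142, 141, 141, 140, 141, 141, 141, 142, 138, 134, 135, 135, 126, 114, 153, 151, 150, 150, 150, 151, 149, 67, 62, 61, 61, 60, 61, 61, 62, 62, 59, 93, 101, 96, 95, 95, 95, 95, 95, 95, 95, 95, 94, 94, 94, 94, 94, 94, 94, 94, 94]
```

```bash
python3 - <<'E'
from h import *
d=np.load("w8.npz"); u=np.array([.98,.199])
p=ray(d,[(321,201)],.116)[0]; q=ray(d,[(321,149)],.012)[0]
print("sleeve c",p[:2]-.054*u,"board c",q[:2]-.07*u, "sleeve ahead of tool",(p[:2]-[.6223,.1056])@u-.054)
E
```

```text
sleeve c [0.62252376 0.1047629 ] board c [0.61193905 0.10234865] sleeve ahead of tool 5.275285816894182e-05
```

{"op": "drive_tool", "data": {
  "rows": [
    [[-0.004,0,0],0],
    [[-0.003,0,0],0],
    [[0,0,0.004],0],
    [[0,0,0.002],0],
    [[0,0,0],0],
    [[0,0,0],0]
  ]
}}

```text
t: 24.3
tool_pos: [0.6157, 0.1041, 0.146]
tool_rot: [3.126, 0.313, -0.0]
contact_force: [-2.1, -0.6, 1.4]
opening: 0.0665
grip_force: 53.0
```

{"op": "drive_tool", "data": {
  "rows": [
    [[0,0,0],0],
    [[0,0,0],0],
    [[0,0,0],0],
    [[0,0,0],0],
    [[0,0,-0.03],0],
    [[0,0,-0.05],0],
    [[0,0,-0.05],0],
    [[0,0,-0.02],0],
    [[0,0,0],0]
  ],
  "jaw": 0
}}

```text
t: 25.2
tool_pos: [0.6176, 0.1042, 0.3017]
tool_rot: [3.125, 0.313, 0.015]
contact_force: [0.2, -0.2, 0.1]
opening: 0.0857
grip_force: 0.0
```

```bash
python3 - <<'E'
from h import *
plan(.485,-.3012,.17,.14,1)
E
```

```text
turn 0.0599 shift after turn [-0.1879  0.383   0.1317] shift before turn [-0.2105  0.371   0.1317] q6 1.419 pos [0.6176 0.1042 0.3017] yaw(x-pi) -2.9417 F [ 0.2 -0.2  0.1] open 0.0857 t 25.2
```

```bash
python3 - <<'E'
from h import *
a=cv2.imread("pics/top0.png")[205:285,390:445].astype(int); b=cam("top")["image"][205:285,390:445].astype(int)
e=abs(a-b).max(2); print(e.mean(),(e>40).sum())
E
```

```text
25.425227272727273 0
```

{"op": "drive_tool", "data": {
  "rows": [
    [[-0.035,0.04,0],0.06],
    [[-0.035,0.045,0],0],
    [[-0.035,0.045,0],0],
    [[-0.035,0.045,0],0],
    [[-0.03,0.045,0],0],
    [[-0.018,0.045,0.03],0],
    [[0,0.045,0.04],0],
    [[0,0.045,0.04],0],
    [[0,0.028,0.02],0],
    [[0,0,0],0]
  ]
}}

```text
t: 26.25
tool_pos: [0.4956, -0.2583, 0.176]
tool_rot: [-3.128, -0.213, 0.014]
contact_force: [-0.1, 1.4, -0.6]
opening: 0.0856
grip_force: 0.0
```

```bash
python3 - <<'E'
from h import *
plan(.486,-.302,.0835,.14,1)
E
```

```text
turn -0.0039 shift after turn [-0.0156  0.042   0.0925] shift before turn [-0.0154  0.042   0.0925] q6 0.822 pos [ 0.4956 -0.2583  0.176 ] yaw(x-pi) -3.0055 F [-0.1  1.4 -0.6] open 0.0856 t 26.25
```

{"op": "drive_tool", "data": {
  "rows": [
    [[-0.008,0.021,0],0],
    [[-0.008,0.021,0],0],
    [[0,0,0],0],
    [[0,0,0.03],0],
    [[0,0,0.035],0],
    [[0,0,0.025],0],
    [[0,0,0],0],
    [[0,0,0],0]
  ]
}}

```text
t: 27.05
tool_pos: [0.4886, -0.3001, 0.0927]
tool_rot: [-3.133, -0.221, 0.002]
contact_force: [0.7, -0.2, 0.4]
opening: 0.0853
grip_force: 0.0
```

{"op": "drive_tool", "data": {
  "rows": [
    [[0,0,0],0],
    [[0,0,0],0],
    [[0,0,0],0],
    [[0,0,0],0],
    [[0,0,0],0],
    [[0,0,0],0],
    [[0,0,0],0],
    [[0,0,-0.002],0],
    [[0,0,0],0]
  ],
  "jaw": 1,
  "grip_force": 30
}}

```text
t: 27.95
tool_pos: [0.4887, -0.3013, 0.0951]
tool_rot: [3.134, 0.219, 0.0]
contact_force: [-0.3, -0.3, 0.1]
opening: 0.0482
grip_force: 32.1
```

```bash
python3 - <<'E'
from h import *
plan(.486,-.302,.0835,.14,1)
d=cam("wrist"); cv2.imwrite("pics/w9.png",d["image"])
E
```

```text
turn -0.0003 shift after turn [-0.0027  0.0003  0.0116] shift before turn [-0.0027  0.0003  0.0116] q6 0.749 pos [ 0.4887 -0.3013  0.0951] yaw(x-pi) -3.0019 F [-0.3 -0.3  0.1] open 0.0482 t 27.95
```

{"op": "drive_tool", "data": {
  "rows": [
    [[-0.01,0,0],0],
    [[-0.02,0,0],0],
    [[-0.02,0,0],0],
    [[-0.02,0,0],0],
    [[-0.02,0,0],0],
    [[-0.025,0,0],0],
    [[0,0,0],0],
    [[0,0,0],0]
  ]
}}

```text
t: 28.8
tool_pos: [0.374, -0.3171, 0.0945]
tool_rot: [-3.133, -0.217, 0.001]
contact_force: [-0.2, 0.5, -1.8]
opening: 0.0482
grip_force: 31.9
```

```bash
python3 - <<'E'
from h import *
plan(.486,-.302,.0835,.14,1)
a=cv2.imread("pics/top0.png")[205:285,390:445]; b=cam("top")["image"][205:285,390:445]
d=cam("wrist")["image"]
cv2.imwrite("pics/m10.png",np.hstack([cv2.resize(d,(480,360)),cv2.resize(b,(250,360))]))
E
```

```text
turn -0.0015 shift after turn [0.113  0.0007 0.011 ] shift before turn [0.113  0.0006 0.011 ] q6 0.577 pos [ 0.374  -0.3171  0.0945] yaw(x-pi) -3.0031 F [-0.2  0.5 -1.8] open 0.0482 t 28.8
```

View pics/m10.png

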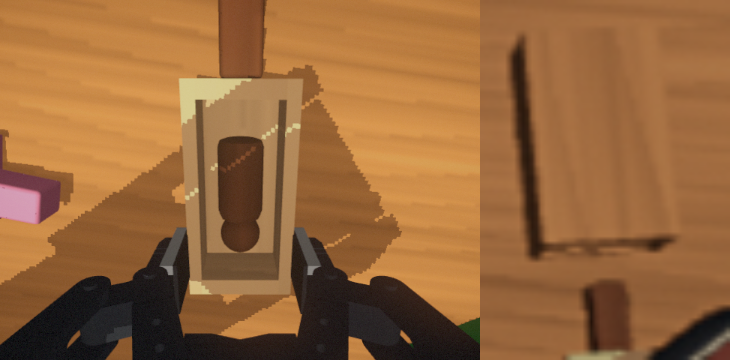

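Tray is out, block clear of the mouth. Flip and set down.

{"op": "drive_tool", "data": {
  "rows": [
    [[0,0,-0.04],0],
    [[0,0,-0.04],-0.142],
    [[0,0,0],-0.142],
    [[0,0,0],-0.142],
    [[0,0,0],-0.142],
    [[0,0,0],-0.142],
    [[0,0,0],-0.142],
    [[0,0,0],-0.142],
    [[0,0,0],-0.142],
    [[0,0,0],-0.142]
  ]
}}

```text
t: 29.9
tool_pos: [0.3755, -0.3172, 0.175]
tool_rot: [2.377, 2.053, 0.0]
contact_force: [-0.3, 0.2, -0.9]
opening: 0.0479
grip_force: 32.4
```

{"op": "drive_tool", "data": {
  "rows": [
    [[0,0,0],-0.142],
    [[0,0,0],-0.142],
    [[0,0,0],-0.142],
    [[0,0,0],-0.142],
    [[0,0,0],-0.142],
    [[0,0,0],-0.142],
    [[0,0,0],-0.142],
    [[0,0,0],-0.142],
    [[0,0,0],-0.142],
    [[0,0,0],-0.142]
  ]
}}

```text
t: 30.9
tool_pos: [0.3756, -0.3171, 0.175]
tool_rot: [0.465, 3.107, 0.0]
contact_force: [0.2, 0.3, -1.9]
opening: 0.0483
grip_force: 32.4
```

{"op": "drive_tool", "data": {
  "rows": [
    [[0,0,0],-0.142],
    [[0,0,0],-0.142],
    [[0,0,0],-0.142],
    [[0,0,0],-0.019],
    [[0,0,0],0]
  ]
}}

```text
t: 31.4
tool_pos: [0.3753, -0.3172, 0.175]
tool_rot: [-0.219, 3.134, 0.0]
contact_force: [0.2, 0.2, -2.2]
opening: 0.0481
grip_force: 32.4
```

```bash
python3 - <<'E'
from h import *
plan(.4625,-.3045,.094,.14,0)
E
```

```text
turn -0.0005 shift after turn [-0.0881  0.0004  0.081 ] shift before turn [-0.0881  0.0004  0.081 ] q6 -2.564 pos [ 0.3753 -0.3172  0.175 ] yaw(x-pi) 0.1395 F [ 0.2  0.2 -2.2] open 0.0481 t 31.4
```

{"op": "drive_tool", "data": {
  "rows": [
    [[-0.044,0,0],0],
    [[-0.044,0,0.02],0],
    [[0,0,0.03],0],
    [[0,0,0.025],0],
    [[0,0,0.008],0],
    [[0,0,0.002],0],
    [[0,0,0],0]
  ]
}}

```text
t: 32.1
tool_pos: [0.4622, -0.3051, 0.0904]
tool_rot: [-0.22, 3.134, -0.001]
contact_force: [-0.9, -0.1, -2.1]
opening: 0.0482
grip_force: 32.7
```

{"op": "drive_tool", "data": {
  "rows": [
    [[0,0,0],0],
    [[0,0,0],0],
    [[0,0,0],0],
    [[0,0,0],0],
    [[0,0,-0.04],0],
    [[0.03,0,-0.04],0],
    [[0.035,0,0],0],
    [[0.035,0,0],0],
    [[0,0,0],0]
  ],
  "jaw": 0
}}

```text
t: 33.0
tool_pos: [0.3604, -0.3191, 0.1699]
tool_rot: [0.217, -3.133, 0.0]
contact_force: [1.3, -0.3, 0.0]
opening: 0.0856
grip_force: 0.0
```

```bash
python3 - <<'E'
from h import *
plan(.3625,-.3185,.087,.14,0)
d=cam("wrist"); np.savez("w11.npz",**{k:d[k] for k in ["K","D","R","t","image"]})
im=d["image"]; hsv=cv2.cvtColor(im,cv2.COLOR_BGR2HSV)
# light tray wood: low saturation, bright
m=((hsv[...,1]<120)&(hsv[...,2]>110)).astype(np.uint8); m[300:]=0
n,l,s,c=cv2.connectedComponentsWithStats(m); print([ (s[i].tolist(),c[i].round().tolist()) for i in range(1,n) if s[i,4]>300])
print(proj(d,[(.3625,-.3185,.027),(.3807+.0315,-.3159+.004,.032)]))
E
```

```text
turn -0.0018 shift after turn [-0.0022  0.0003  0.0829] shift before turn [-0.0022  0.0003  0.0829] q6 -2.588 pos [ 0.3604 -0.3191  0.1699] yaw(x-pi) 0.1382 F [ 1.3 -0.3  0. ] open 0.0856 t 33.0
[([542, 274, 73, 26, 551], [578.0, 289.0])]
[[321.5326191  264.11865317]
 [320.90834349 348.80221509]]
```

{"op": "drive_tool", "data": {
  "rows": [
    [[-0.002,0,0.03],0],
    [[0,0,0.03],0],
    [[0,0,0.023],0],
    [[0,0,0],0],
    [[0,0,0],0]
  ]
}}

```text
t: 33.55
tool_pos: [0.3655, -0.3186, 0.0871]
tool_rot: [0.223, -3.133, -0.001]
contact_force: [-0.1, 0.5, 0.1]
opening: 0.0855
grip_force: 0.0
```

{"op": "drive_tool", "data": {
  "rows": [
    [[0,0,0],0],
    [[0,0,0],0],
    [[0,0,0],0],
    [[0,0,0],0],
    [[0,0,0],0],
    [[0,0,0],0],
    [[0,0,0],0],
    [[0,0,0],0],
    [[0,0,-0.007],0],
    [[0,0,0],0]
  ],
  "jaw": 1,
  "grip_force": 45
}}

```text
t: 34.55
tool_pos: [0.365, -0.3188, 0.0944]
tool_rot: [-0.222, 3.133, -0.001]
contact_force: [-0.3, -0.6, -1.1]
opening: 0.0167
grip_force: 46.6
```

```bash
python3 - <<'E'
from h import *
plan(.488,-.301,.094,.14,0)
t=cam("top"); c=proj(t,[(.50,-.30,.04)])[0].astype(int); print(c)
b=t["image"][c[1]-60:c[1]+60,c[0]-60:c[0]+60]
np.savez("t12.npz",c=c)
w=cam("wrist")["image"][150:]
cv2.imwrite("pics/m12.png",np.hstack([cv2.resize(b,(600,600),interpolation=cv2.INTER_CUBIC),cv2.resize(w,(200,103)).repeat(1,0)[:103] if 0 else cv2.copyMakeBorder(cv2.resize(w[:,120:520],(200,165)),0,435,0,0,cv2.BORDER_CONSTANT)]))
E
```

```text
turn 0.0012 shift after turn [-0.1243  0.0005  0.0004] shift before turn [-0.1243  0.0004  0.0004] q6 -2.584 pos [ 0.365  -0.3188  0.0944] yaw(x-pi) 0.1412 F [-0.3 -0.6 -1.1] open 0.0167 t 34.55
[417 260]
```

{"op": "drive_tool", "data": {
  "rows": [
    [[-0.01,0,0],0],
    [[-0.01,0,0],0],
    [[-0.01,0,0],0],
    [[-0.01,0,0],0],
    [[-0.01,0,0],0],
    [[0,0,0],0]
  ]
}}

```text
t: 35.25
tool_pos: [0.4159, -0.3116, 0.0942]
tool_rot: [-0.224, 3.133, -0.001]
contact_force: [-0.9, 0.2, -1.4]
opening: 0.0169
grip_force: 46.5
```

```bash
python3 - <<'E'
from h import *
plan(.488,-.301,.094,.14,0)
t=cam("top"); c=proj(t,[(.50,-.30,.04)])[0].astype(int); print(c)
b=t["image"][c[1]-60:c[1]+60,c[0]-80:c[0]+80]
cv2.imwrite("pics/m13.png",cv2.resize(b,(800,600),interpolation=cv2.INTER_CUBIC))
E
```

```text
turn 0.0027 shift after turn [-0.0729  0.0004  0.0002] shift before turn [-0.0729  0.0002  0.0002] q6 -2.5 pos [ 0.4159 -0.3116  0.0942] yaw(x-pi) 0.1427 F [-0.9  0.2 -1.4] open 0.0169 t 35.25
[417 260]
```

View pics/m13.png

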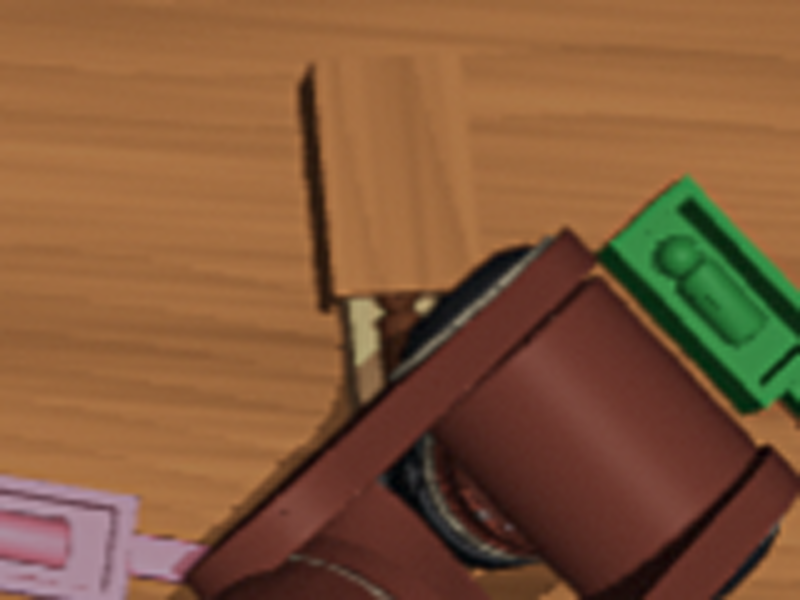

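Tray is entering cleanly with low force. Push home.

{"op": "drive_tool", "data": {
  "rows": [
    [[-0.015,0,0],0],
    [[-0.015,0,0],0],
    [[-0.015,0,0],0],
    [[-0.012,0,0.001],0],
    [[-0.008,0,0],0],
    [[-0.005,0,0],0],
    [[-0.004,0,0],0],
    [[0,0,0],0]
  ]
}}

```text
t: 36.1
tool_pos: [0.488, -0.3012, 0.093]
tool_rot: [-0.222, 3.134, -0.0]
contact_force: [-0.4, -0.3, -1.5]
opening: 0.017
grip_force: 46.6
```

{"op": "drive_tool", "data": {
  "rows": [
    [[-0.003,0,0],0],
    [[-0.003,0,0],0],
    [[-0.003,0,0],0]
  ]
}}

```text
t: 36.4
tool_pos: [0.4963, -0.3, 0.0928]
tool_rot: [0.221, -3.133, -0.0]
contact_force: [-3.0, 0.4, -0.8]
opening: 0.0165
grip_force: 46.6
```

```bash
python3 - <<'E'
from h import *
plan(.488,-.301,.094,.14,0)
t=cam("top")
import cv2
a=cv2.imread("pics/top0.png")
# back edge shift of sleeve: template of the sleeve's back half from top0
T=a[205:235,396:440]; r=cv2.matchTemplate(t["image"][190:250,380:460],T,cv2.TM_CCOEFF_NORMED)
_,v,_,l=cv2.minMaxLoc(r); print(v,l,"start would be",(16,15))
E
```

```text
turn 0.0008 shift after turn [ 0.0084  0.0002 -0.0012] shift before turn [ 0.0084  0.0002 -0.0012] q6 -2.383 pos [ 0.4963 -0.3     0.0928] yaw(x-pi) 0.1408 F [-3.   0.4 -0.8] open 0.0165 t 36.4
0.3219796419143677 (16, 14) start would be (16, 15)
```

{"op": "drive_tool", "data": {
  "rows": [
    [[-0.003,0,0],0],
    [[0,0,0],0],
    [[0,0,0],0]
  ]
}}

```text
t: 36.75
tool_pos: [0.4999, -0.2995, 0.093]
tool_rot: [-0.222, 3.133, -0.0]
contact_force: [-0.5, 0.6, -1.8]
opening: 0.0164
grip_force: 46.6
```

{"op": "drive_tool", "data": {
  "rows": [
    [[0,0,0],0],
    [[0,0,0],0],
    [[0,0,0],0],
    [[0,0,0],0],
    [[0,0,-0.03],0],
    [[0,0,-0.045],0],
    [[0,0,0],0]
  ],
  "jaw": 0
}}

```text
t: 37.45
tool_pos: [0.5027, -0.302, 0.1755]
tool_rot: [-0.221, 3.124, -0.014]
contact_force: [0.3, 0.2, 1.5]
opening: 0.0856
grip_force: 0.0
```

```bash
python3 - <<'E'
from h import *
plan(.569,-.2897,.085,.14,0)
E
```

```text
turn 0.0013 shift after turn [-0.0673  0.0029  0.0905] shift before turn [-0.0673  0.0028  0.0905] q6 -2.38 pos [ 0.5027 -0.302   0.1755] yaw(x-pi) 0.1413 F [0.3 0.2 1.5] open 0.0856 t 37.45
```

```bash
python3 - <<'E'
from h import *
w=cam("wrist"); g=cv2.cvtColor(w["image"],cv2.COLOR_BGR2GRAY)
u=np.array([np.cos(.14),np.sin(.14)]); v=np.array([-u[1],u[0]]); c=np.array([.5692,-.2897])
for s in (-.064,-.054,-.044): print(s,proj(w,[[*(c+s*u),.049],[*(c+s*u+.0335*v),.049],[*(c+s*u-.0335*v),.049]]).round(0).tolist())
x0=int(proj(w,[[*(c-.054*u),.049]])[0,0])
print(np.r_[200:420:5].tolist()); print(g[200:420:5,x0-3:x0+4].mean(1).astype(int).tolist()); print(g[200:420:5,x0+40:x0+50].mean(1).astype(int).tolist())
r=330; print(g[r-2:r+3,150:500:7].mean(0).astype(int).tolist())
E
```

```text
-0.064 [[329.0, 275.0], [394.0, 276.0], [264.0, 275.0]]
-0.054 [[329.0, 293.0], [393.0, 293.0], [265.0, 293.0]]
-0.044 [[329.0, 310.0], [392.0, 311.0], [265.0, 310.0]]
[200, 205, 210, 215, 220, 225, 230, 235, 240, 245, 250, 255, 260, 265, 270, 275, 280, 285, 290, 295, 300, 305, 310, 315, 320, 325, 330, 335, 340, 345, 350, 355, 360, 365, 370, 375, 380, 385, 390, 395, 400, 405, 410, 415]
[140, 137, 129, 78, 46, 59, 58, 58, 59, 57, 58, 56, 57, 59, 55, 56, 54, 79, 133, 79, 100, 101, 101, 100, 100, 100, 99, 99, 100, 99, 99, 98, 98, 98, 98, 98, 97, 97, 98, 136, 144, 143, 143, 142]
[142, 142, 139, 138, 127, 125, 140, 108, 98, 97, 94, 97, 98, 68, 68, 63, 66, 68, 95, 79, 102, 103, 102, 103, 103, 103, 102, 101, 102, 102, 110, 115, 141, 150, 149, 149, 150, 150, 148, 148, 148, 147, 147, 147]
[151, 118, 116, 80, 79, 35, 34, 129, 148, 147, 147, 147, 148, 149, 150, 119, 101, 104, 94, 93, 96, 98, 100, 92, 94, 100, 101, 100, 100, 98, 98, 102, 102, 105, 148, 151, 151, 152, 152, 151, 151, 150, 44, 45, 45, 85, 84, 119, 152, 154]
```

```bash
python3 - <<'E'
from h import *
plan(.571,-.2915,.086,.14,0)
w=cam("wrist"); u=np.array([np.cos(.14),np.sin(.14)]); c=np.array([.571,-.2915])
for s,z in ((-.054,.049),(-.052,.037),(-.058,.037),(-.062,.037),(-.088,.032)): print(s,proj(w,[[*(c+s*u),z]])[0].round(0))
E
```

```text
turn 0.0012 shift after turn [-0.07   -0.0001  0.0867] shift before turn [-0.07   -0.0002  0.0867] q6 -2.38 pos [ 0.5016 -0.3012  0.1727] yaw(x-pi) 0.1412 F [ 0.2 -0.  -0.5] open 0.0854 t 37.5
-0.054 [322. 300.]
-0.052 [322. 294.]
-0.058 [322. 284.]
-0.062 [322. 277.]
-0.088 [322. 228.]
```

```bash
python3 - <<'E'
from h import *
w=cam("wrist"); im=w["image"]
for c in (290,322,350): print(c,[tuple(int(v) for v in im[r,c-4:c+5].mean(0)) for r in range(280,304,2)])
print([int(im[r,316:328].mean()) for r in range(206,230,2)])
u=np.array([np.cos(.14),np.sin(.14)]); c=np.array([.571,-.2915])
for s,z in ((-.054,.049),(-.054,.044),(-.052,.037),(-.088,.032),(-.088,.012)): print(s,z,proj(w,[[*(c+s*u),z]])[0].round(1))
E
```

```text
290 [(46, 73, 101), (48, 75, 103), (48, 74, 104), (48, 76, 105), (47, 76, 104), (49, 75, 106), (48, 75, 105), (48, 75, 104), (49, 76, 107), (71, 111, 149), (71, 114, 154), (27, 54, 88)]
322 [(27, 47, 84), (28, 48, 84), (26, 48, 84), (29, 47, 84), (26, 47, 84), (28, 48, 85), (30, 51, 83), (47, 74, 103), (49, 77, 106), (70, 109, 147), (70, 113, 153), (28, 56, 90)]
350 [(47, 75, 105), (47, 74, 105), (50, 77, 107), (50, 78, 108), (48, 77, 107), (52, 81, 113), (52, 80, 112), (49, 76, 106), (50, 77, 107), (65, 102, 139), (71, 111, 153), (29, 55, 90)]
[129, 128, 127, 125, 119, 101, 92, 79, 76, 44, 41, 43]
-0.054 0.049 [319.3 305.2]
-0.054 0.044 [319.4 301. ]
-0.052 0.037 [319.4 298.7]
-0.088 0.032 [319.6 232.3]
-0.088 0.012 [319.7 222.8]
```

Tray rim (row 297.5) and mouth (row 302) match the home prediction (298.7, 301). Grip the sleeve.

```bash
python3 - <<'E'
from h import *
plan(.571,-.2915,.084,.14,0)
E
```

```text
turn 0.0012 shift after turn [-0.0718 -0.002   0.0842] shift before turn [-0.0718 -0.0021  0.0842] q6 -2.38 pos [ 0.4996 -0.2996  0.1682] yaw(x-pi) 0.1412 F [-0.3  0.2 -0.1] open 0.0854 t 37.6
```

{"op": "drive_tool", "data": {
  "rows": [
    [[-0.035,0,0],0],
    [[-0.035,0,0],0],
    [[0,0,0],0],
    [[0,0,0],0],
    [[0,0,0],0]
  ]
}}

```text
t: 38.1
tool_pos: [0.5677, -0.2894, 0.1664]
tool_rot: [0.221, -3.131, -0.003]
contact_force: [-0.3, 0.3, -0.3]
opening: 0.0855
grip_force: 0.0
```

```bash
python3 - <<'E'
from h import *
plan(.571,-.2915,.084,.14,0)
E
```

```text
turn 0.001 shift after turn [-0.003  -0.0026  0.0824] shift before turn [-0.003  -0.0026  0.0824] q6 -2.3 pos [ 0.5677 -0.2894  0.1664] yaw(x-pi) 0.141 F [-0.3  0.3 -0.3] open 0.0855 t 38.1
```

{"op": "drive_tool", "data": {
  "rows": [
    [[-0.003,-0.001,0.03],0],
    [[0,0,0.03],0],
    [[0,0,0.022],0],
    [[0,0,0],0],
    [[0,0,0],0],
    [[0,0,0],0]
  ]
}}

```text
t: 38.7
tool_pos: [0.5726, -0.2911, 0.0879]
tool_rot: [-0.221, 3.132, -0.003]
contact_force: [0.8, -0.1, 0.4]
opening: 0.0859
grip_force: 0.0
```

{"op": "drive_tool", "data": {
  "rows": [
    [[0,0,0],0],
    [[0,0,0],0],
    [[0,0,0],0],
    [[0,0,0],0],
    [[0,0,0],0],
    [[0,0,0],0],
    [[0,0,0],0]
  ],
  "jaw": 1,
  "grip_force": 60
}}

```text
t: 39.4
tool_pos: [0.573, -0.2909, 0.0882]
tool_rot: [-0.221, 3.131, -0.003]
contact_force: [-1.4, 1.0, 6.6]
opening: 0.066
grip_force: 69.9
```

{"op": "drive_tool", "data": {
  "rows": [
    [[0,0,-0.03],0],
    [[0,0,-0.04],0],
    [[0,0,-0.045],0],
    [[0,0,-0.03],0],
    [[0,0,0],0],
    [[0,0,0],0]
  ]
}}

```text
t: 40.0
tool_pos: [0.5715, -0.2899, 0.2297]
tool_rot: [0.222, -3.133, -0.001]
contact_force: [-0.7, 0.2, -5.0]
opening: 0.0657
grip_force: 70.1
```

```bash
python3 - <<'E'
from h import *
plan(.616,.1035,.23,.2,0)
E
```

```text
turn -0.0587 shift after turn [-1.218e-01  3.768e-01 -3.000e-04] shift before turn [-9.940e-02  3.833e-01 -3.000e-04] q6 -2.298 pos [ 0.5715 -0.2899  0.2297] yaw(x-pi) 0.1413 F [-0.7  0.2 -5. ] open 0.0657 t 40.0
```

```bash
python3 - <<'E'
from h import *
t=cam("top"); cv2.imwrite("pics/t15.png",t["image"])
u=np.array([np.cos(.2),np.sin(.2)]); v=np.array([-u[1],u[0]]); c=np.array([.616,.104])
q=[[*(c+a*.054*u+b*.0335*v),.110] for a,b in ((1,1),(1,-1),(-1,-1),(-1,1))]
print(proj(t,q).round(0).tolist())
hsv=cv2.cvtColor(t["image"],cv2.COLOR_BGR2HSV); pm=cv2.inRange(hsv,(22,40,90),(45,140,255))
x0=215;
for r in range(168,246,4): print(r,"".join("#" if m else "." for m in pm[r,x0:285]), hsv[r,x0:285:6,2].tolist())
E
```

```text
[[220.0, 167.0], [251.0, 164.0], [256.0, 211.0], [225.0, 215.0]]
168 ...................................................................... [140, 164, 170, 165, 157, 169, 178, 169, 166, 163, 164, 163]
172 ...................................................................... [174, 169, 169, 165, 159, 170, 181, 155, 158, 164, 168, 170]
176 .........................................#########.................... [168, 169, 168, 167, 160, 169, 180, 171, 178, 169, 164, 160]
180 ..............................................####.................... [168, 165, 165, 168, 162, 162, 178, 87, 181, 164, 161, 162]
184 ...............................................####................... [161, 163, 166, 169, 164, 161, 178, 70, 182, 161, 158, 160]
188 ...............................................####................... [172, 172, 168, 171, 167, 164, 177, 52, 181, 164, 162, 160]
192 ................................................####.................. [161, 162, 169, 173, 168, 166, 176, 53, 164, 164, 164, 165]
196 ................................................####.................. [165, 164, 1
[... 961 characters left out ...]
 182, 181, 147, 172, 170]
228 ............################..........##################.............. [171, 170, 162, 178, 178, 95, 113, 178, 184, 181, 172, 173]
232 .............###############.......................................... [167, 165, 172, 182, 181, 97, 49, 135, 165, 172, 171, 173]
236 ...................................................................... [160, 160, 161, 159, 161, 44, 47, 160, 161, 159, 160, 164]
240 ...................................................................... [166, 165, 163, 160, 159, 159, 162, 160, 162, 161, 163, 164]
244 ...................................................................... [157, 156, 156, 157, 159, 160, 163, 166, 169, 169, 167, 168]
```

```bash
python3 - <<'E'
from h import *
plan(.617,.104,.23,.2,0)
E
```

```text
turn -0.0588 shift after turn [-0.1235  0.3764 -0.0023] shift before turn [-0.1012  0.383  -0.0023] q6 -2.298 pos [ 0.5708 -0.2895  0.2277] yaw(x-pi) 0.1412 F [-0.1  0.9 -6.3] open 0.0664 t 40.05
```

{"op": "drive_tool", "data": {
  "rows": [
    [[0,0,0],-0.059],
    [[-0.01,0.03,0],0],
    [[-0.012,0.035,0],0],
    [[-0.012,0.035,0],0],
    [[-0.012,0.035,0],0],
    [[-0.012,0.035,0],0],
    [[-0.012,0.035,0],0],
    [[-0.012,0.035,0],0],
    [[-0.012,0.035,0],0],
    [[-0.012,0.035,0],0]
  ]
}}

```text
t: 41.05
tool_pos: [0.6124, 0.0362, 0.2264]
tool_rot: [0.313, -3.119, -0.002]
contact_force: [-0.9, 0.1, -4.4]
opening: 0.0659
grip_force: 69.9
```

{"op": "drive_tool", "data": {
  "rows": [
    [[-0.008,0.03,0],0],
    [[-0.005,0.02,0],0],
    [[0,0,0],0],
    [[0,0,0],0]
  ]
}}

```text
t: 41.45
tool_pos: [0.6155, 0.0864, 0.2272]
tool_rot: [0.315, -3.12, 0.0]
contact_force: [0.4, 0.3, -5.4]
opening: 0.0657
grip_force: 69.9
```

```bash
python3 - <<'E'
from h import *
plan(.617,.104,.2,.2,0)
E
```

```text
turn 0.0013 shift after turn [-0.0049  0.0169  0.0272] shift before turn [-0.005   0.0169  0.0272] q6 -1.752 pos [0.6155 0.0864 0.2272] yaw(x-pi) 0.2013 F [ 0.4  0.3 -5.4] open 0.0657 t 41.45
```

{"op": "drive_tool", "data": {
  "rows": [
    [[-0.005,0.017,0],0],
    [[0,0,0],0],
    [[0,0,0.012],0],
    [[0,0,0.01],0],
    [[0,0,0.004],0],
    [[0,0,0],0],
    [[0,0,0],0]
  ]
}}

```text
t: 42.15
tool_pos: [0.6185, 0.1036, 0.2048]
tool_rot: [0.313, -3.126, 0.0]
contact_force: [-0.0, -1.2, -4.5]
opening: 0.0657
grip_force: 70.0
```

{"op": "drive_tool", "data": {
  "rows": [
    [[0,0,0.002],0],
    [[0,0,0],0],
    [[0,0,0],0]
  ]
}}

```text
t: 42.45
tool_pos: [0.6187, 0.1038, 0.2033]
tool_rot: [-0.314, 3.125, -0.0]
contact_force: [0.2, -0.4, -4.7]
opening: 0.0659
grip_force: 70.0
```

{"op": "drive_tool", "data": {
  "rows": [
    [[0.001,0,0.003],0],
    [[0,0,0],0],
    [[0,0,0],0]
  ]
}}

```text
t: 42.75
tool_pos: [0.6174, 0.1037, 0.1998]
tool_rot: [0.314, -3.125, -0.0]
contact_force: [0.2, 0.3, -3.8]
opening: 0.0662
grip_force: 70.0
```

{"op": "drive_tool", "data": {
  "rows": [
    [[0,0,0.002],0],
    [[0,0,0],0],
    [[0,0,0],0]
  ]
}}

```text
t: 43.05
tool_pos: [0.6178, 0.1037, 0.1983]
tool_rot: [-0.314, 3.125, -0.0]
contact_force: [-0.5, -0.1, -2.6]
opening: 0.066
grip_force: 70.0
```

{"op": "drive_tool", "data": {
  "rows": [
    [[0,0,0.001],0],
    [[0,0,0],0],
    [[0,0,0],0]
  ]
}}

```text
t: 43.35
tool_pos: [0.6179, 0.1037, 0.1983]
tool_rot: [-0.314, 3.125, -0.0]
contact_force: [-4.0, -0.2, 4.9]
opening: 0.0661
grip_force: 71.0
```

{"op": "drive_tool", "data": {
  "rows": [
    [[0,0,0],0],
    [[0,0,0],0],
    [[0,0,0],0],
    [[0,0,0],0],
    [[0,0,0],0],
    [[0,0,-0.03],0],
    [[0,0,-0.04],0],
    [[0,0,-0.045],0],
    [[0,0,0],0]
  ],
  "jaw": 0
}}

```text
t: 44.25
tool_pos: [0.6204, 0.1038, 0.3212]
tool_rot: [-0.313, 3.111, -0.001]
contact_force: [-0.4, -0.2, 1.4]
opening: 0.0857
grip_force: 0.0
```

{"op": "drive_tool", "data": {
  "rows": [
    [[0.04,0,0],0],
    [[0.045,0,0],0],
    [[0.045,0,0],0],
    [[0.045,0,0],0],
    [[0.02,0,0],0],
    [[0,0,0],0],
    [[0,0,0],0]
  ]
}}

```text
t: 44.95
tool_pos: [0.4268, 0.0649, 0.3122]
tool_rot: [-0.313, 3.124, -0.0]
contact_force: [0.4, -0.1, 0.2]
opening: 0.0852
grip_force: 0.0
```

{"op": "drive_tool", "data": {
  "rows": [
    [[0,-0.04,0],0],
    [[0,-0.045,0],0],
    [[0,-0.045,0],0],
    [[0,-0.045,0],0],
    [[0,-0.045,0],0],
    [[0,-0.045,0],0],
    [[0,0,0],0],
    [[0,0,0],0]
  ]
}}

```text
t: 45.75
tool_pos: [0.4801, -0.196, 0.3112]
tool_rot: [0.311, -3.125, -0.002]
contact_force: [-0.5, -0.2, -0.3]
opening: 0.0852
grip_force: 0.0
```

```bash
python3 - <<'E'
from h import *
t=cam("top"); s=cam("scene"); cv2.imwrite("pics/t16.png",t["image"]); cv2.imwrite("pics/s16.png",s["image"])
u=np.array([np.cos(.2),np.sin(.2)]); v=np.array([-u[1],u[0]]); c=np.array([.616,.104])
for n,d in (("top",t),("scene",s)):
  for z in (.159,.110,.061):
    print(n,z,proj(d,[[*(c+a*.054*u+b*.0335*v),z] for a,b in ((1,1),(1,-1),(-1,-1),(-1,1))]).round(0).tolist())
hsv=cv2.cvtColor(t["image"],cv2.COLOR_BGR2HSV)
for r in range(144,240,4): print(r,hsv[r,204:284:3,2].tolist())
a=cv2.imread("pics/scene0.png"); b=s["image"]; f=proj(s,[(.745,-.005,.07)])[0].astype(int); print("fig",f)
e=abs(a.astype(int)-b)[f[1]-25:f[1]+25,f[0]-18:f[0]+18].max(2); print((e>45).mean())
E
```

```text
top 0.159 [[216.0, 159.0], [248.0, 155.0], [253.0, 205.0], [220.0, 209.0]]
top 0.11 [[220.0, 167.0], [251.0, 164.0], [256.0, 211.0], [225.0, 215.0]]
top 0.061 [[225.0, 175.0], [254.0, 171.0], [259.0, 217.0], [229.0, 221.0]]
scene 0.159 [[424.0, 188.0], [413.0, 205.0], [376.0, 189.0], [388.0, 173.0]]
scene 0.11 [[422.0, 200.0], [411.0, 217.0], [375.0, 201.0], [386.0, 185.0]]
scene 0.061 [[420.0, 212.0], [409.0, 229.0], [374.0, 213.0], [385.0, 197.0]]
144 [174, 174, 174, 175, 173, 172, 171, 169, 169, 166, 167, 171, 174, 173, 172, 170, 167, 166, 164, 163, 162, 161, 160, 158, 158, 157, 157]
148 [173, 172, 172, 170, 170, 167, 169, 172, 174, 174, 174, 173, 171, 171, 169, 169, 172, 172, 174, 174, 175, 175, 174, 174, 175, 175, 176]
152 [170, 170, 169, 170, 175, 174, 173, 173, 171, 168, 165, 162, 161, 163, 167, 168, 168, 169, 167, 166, 165, 162, 160, 158, 159, 149, 176]
156 [174, 175, 175, 176, 170, 168, 167, 166, 164, 162, 164, 163, 164, 167, 172, 161, 170, 166, 165, 163, 161, 162, 161, 160, 163, 147, 175]
160 [175, 175, 175, 133, 99, 167, 161, 169, 163, 162, 157, 151, 169, 165, 174, 138, 17
[... 1961 characters left out ...]
, 170]
220 [165, 166, 168, 169, 170, 170, 169, 166, 157, 74, 100, 102, 96, 103, 67, 77, 74, 67, 69, 82, 141, 173, 145, 169, 168, 167, 167]
224 [165, 165, 166, 167, 169, 170, 170, 170, 176, 177, 66, 98, 97, 103, 40, 50, 133, 140, 163, 180, 178, 176, 109, 170, 168, 167, 167]
228 [166, 166, 166, 167, 167, 167, 167, 167, 176, 175, 175, 151, 33, 34, 49, 56, 136, 138, 161, 180, 181, 178, 144, 168, 169, 169, 170]
232 [166, 166, 166, 164, 163, 162, 161, 160, 176, 177, 178, 178, 181, 114, 98, 61, 75, 90, 91, 163, 164, 169, 169, 168, 168, 169, 170]
236 [156, 157, 157, 157, 158, 157, 157, 158, 154, 153, 158, 159, 159, 122, 41, 49, 84, 99, 102, 157, 157, 157, 156, 156, 156, 160, 162]
fig [409 260]
0.065
```

```bash
python3 -c "
from h import *
print(ctrl.finish_job())"
```

```text
the job is handed in; nothing more can be done
None
```

I handed the job in at about 46 s: both trays are turned and home, and all three sleeves, the empty one in the middle, are stacked on the board with mouths toward the robot. The last check was on camera pixel readings only, as the picture allowance was used up: the stack's edges were where predicted and the figure showed almost no change. The hand-in gave no verdict.

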